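# Dock the finned test module and knock down its keeper pin

## Robot

A 6-joint arm with a two-finger parallel gripper is mounted at the origin on the work surface. World frame = base frame: x ahead of the robot, y to its left, z up, the work surface at z = 0. Lengths are in mm, angles in rad, forces in N, time in s.
With the tool pointing down it reaches from about 400 to 825 mm from the base axis. Payload 7 kg.
Tool frame: the origin (TCP) lies on the centre line of the jaws, within the pads' length; the fingertips stand 14 mm ahead of it and the grasp point (between the pads) lies 5 mm behind it; z points along the fingers, y is the direction in which the jaws open and shut (so a half turn about z gives the same grasp; the last joint's range is limited). The gripper opens to 85 mm and grips with 20 to 120 N. Pads are 22 mm wide; open, the fingers measure 114 mm over their backs; the gripper's body (76 mm by 85 mm) begins 54 mm behind the grasp point. The pads swing forward as they close: fully open they stand 13 mm farther back than shut.
Start: joints at [1.51, 0.359, 0.012, 0, -1.224, -0.288], TCP at [230.703, 634.328, 245.302] pointing down, gripper open.
Joint ranges: [-3.07, 3.07], [-1.43, 2.12], [-1.02, 1.25], [-3.03, 1.67], [-3.05, -0], [-3.03, 3.03]. Speed limits (rad/s): [2.39, 2.39, 3.01, 3.14, 3.14, 3.14].

## Interface

Orientations are given as a unit quaternion [w, x, y, z].
In Python, from bench import * gives the robot as it stands. The module is installed in compiled form; this text tells all that it offers.
- The arm moves only by the shell command python3 -m crank 'ROWS'. ROWS is JSON, a list of rows, each an object of numbers: "wx", "wy", "wz": the turn, a rotation vector about the tool's x, y, z each as a share of 0.15 rad, from -1 to 1; "tx", "ty", "tz": the shift along the tool's x, y, z each as a share of 50 mm, from -1 to 1; "claw": the gripper's target within -1 to 1 (fully open at 1, half-way at 0, shut at -1). In form: [{"wx": .., "wy": .., "wz": .., "tx": .., "ty": .., "tz": .., "claw": ..}, ...]. A call has 1 to 12 rows; each row shifts and turns the pose as measured when the row begins, along the tool's axes as they then stand; what a row does not reach is not made up. A row lasts 1/8 s, in which the tool goes at most 62.5 mm and 10.7 degrees, less where a joint would pass 70% of its speed; a pose out of reach is approached as far as the arm can. A call with a number of a shift or a turn outside -1 to 1 is refused whole. A call with a gripper value outside its range is refused whole. The fingers move at their own pace and stop on an object; the grip force is fixed at half the most. Time passes only in rows, so rows that do not move let the fingers close. It gives the time, the measured TCP pose, the force and the opening at its end, in the units of the state.
- read_state(): the state, without advancing time (a new reading comes with each control period).
- read_camera(name): name is "scene" or "top" or "wrist"; returns the picture (384x512x3 uint8, blue, green, red); there is no depth.
- camera_params(name): a dict with "camera_matrix" (3x3 intrinsics, pixels), "world_from_camera" (4x4, takes a point from camera to world coordinates); the wrist camera has in their place "T_tool_cam" (4x4, takes a point from camera to tool coordinates, whose origin is the TCP and whose axes are the flange's). Camera axes: x right, y up, looking along -z (the intrinsics and any distortion apply to the point x, -y, -z); pixel columns grow to the right and rows downward; lengths in mm; the calibration is good to about 2 mm. A picture is of the moment at which its call begins: read the wrist's pose just before it. camera_params takes no time and is no camera call.
- finish_job(): hands the job in, once; it reports no verdict.
The state is a dict: "t": time; "qpos": joint angles; "joint_velocities": joint speeds; "joint_efforts": joint torques, N m; "tool_pos": TCP position; "ee_rot": TCP orientation; "force": force on the tool from outside, world axes, zero at the start; "torque": the same for the moment, N m; "opening": finger opening in mm.
Only numpy, scipy, OpenCV 4.12 (cv2) and the standard library are available. Lean on these libraries where they do the work, as an engineer would, in place of code of your own. Each camera call takes 0.05 s, during which the arm holds its last target.

## Task

Slide the blue-based finned module across the bench, in between the dock's guide rails and under the crossbar, until it is fully home with the brass contact bar at the far end pressed in; the end stop is clamped at a different distance every time, so feel for it and do not ram it. Then, with the orange mallet and not with the gripper, knock the brass sprung pin on the crossbar fully down behind the module, and lay the mallet back flat on the blue mat. Leave the other things on the bench where they are.

Things in the scene. Friction and masses are not known exactly. Their poses are not given: they have to be found in the camera images.
- dock: fixed docking fixture. Origin on the bench straight below the pin; +x is the direction in which the module is pushed in, z up. Over x = 0 spans the grey crossbar that carries the pin: 20 mm thick along x, underside 66 mm and top 82 mm above the bench, 158 mm wide over its posts, 122 mm inside. No floor plate: the module slides on the bench
- dock_mouth (a point): middle of the dock's mouth, on the bench, at dock x = -64 mm. From here, 135 mm wide, two aluminium lead-ins narrow to the guide rails, which run along dock x from -20 to 145 mm, 98 mm apart inside, all 30 mm high. The module is fully home with its centre somewhere between dock x = 62 and 80 mm, its rear face then 12 to 30 mm past the pin's axis
- contact (a joint): sprung brass bar on the front of the black end stop between the rails, 84 mm wide, 10 to 30 mm above the bench: 0 = free, 0.006 m = fully pressed in, then rigid. The stop's place along the rails varies and is not given. The spring is weak (0.8 N pressed in) and does not push the module back; a push of 10 to 20 N is ample, 45 N is ramming
- pin: upright brass keeper pin in the crossbar, 12 mm thick; origin at its lower tip, 56 mm above the bench when up, 30 mm when fully down (26 mm of travel). It moves straight down and stays where it is left; 4 N start it, 6 N take it fully down. The module, 40 mm high, blocks it unless home
- pin_top (a point): centre of the top face of the pin's round button (24 mm across); 114 mm above the bench when up, 88 mm when down
- module: loose finned aluminium heat sink on a blue base, 0.5 to 0.75 kg, 100 mm along its x, 90 mm along its y, 40 mm high, flat sides; too wide to grip. Origin at the centre of its underside; starts with its x axis roughly along the dock's x, before the dock, up to 60 mm off its middle line, turned up to 0.3 rad. Either end may lead
- mallet: loose mallet, 0.2 kg, lying flat on the mat: orange block head 44 mm along x, 70 mm along y, 44 mm high, all faces usable; square wooden handle 22 x 22 mm, from 22 mm to 192 mm behind the head's centre towards -x, its axis 22 mm above the origin. Origin at the centre of the head's underside
- mallet_grip (a point): point on the axis of the mallet's handle 70 mm behind the head's centre, 22 mm above the mallet's underside: a good place to grip, across the handle
- mat: fixed blue mat, 300 mm along its x, 170 mm along its y, 3 mm thick; origin at the centre of its underside. The mallet's head centre starts 40 to 60 mm from its centre towards its +x end
- tumbler: loose blue drinking tumbler, 174 mm high, 82 mm across; leave alone
- screwdriver: loose screwdriver; leave alone
- meter: loose yellow multimeter, 150 x 75 x 35 mm; leave alone
- remote: loose white hand-held controller, 140 x 45 x 20 mm; leave alone
- heatsink: loose small spare heat sink, 50 x 50 x 30 mm; leave alone
- tray: loose grey parts tray, 100 x 80 x 30 mm; leave alone
Not all that is in view belongs to the job. Of the things shaped like the mallet, the orange one is meant.

How it is judged (in metres and radians):
On the way, in this order (a step that is already met when the one before it is completed fails the run):
1. the module is home between the rails, contact bar pressed in over 4 mm, pin still up (value of joint contact above 0.004 m and x of module in the frame of dock above 0.055 m and y of module in the frame of dock between -0.01 and 0.01 m and height (world z) of pin above 0.052 m), for 0.2 s.
2. the mallet drives the pin down by more than 22 mm of its 26 mm (height (world z) of pin below 0.034 m and contact force between mallet and pin above 0.5 N).
At the end, for the whole second after the job is handed in: The module rests between the rails (centre within 10 mm of the rails' middle line) with the contact bar pressed in by more than 4 mm, the pin is down by more than 22 mm, and the mallet lies flat and still on the mat, its head's centre on the mat and not over the mat's edge (value of joint contact above 0.004 m and x of module in the frame of dock above 0.055 m and y of module in the frame of dock between -0.01 and 0.01 m and height (world z) of pin below 0.034 m and linear speed of each of module, mallet below 0.01 m/s and x of mallet in the frame of mat between -0.15 and 0.15 m and y of mallet in the frame of mat between -0.085 and 0.085 m and z of mallet in the frame of mat below 0.01 m and angle between mallet's own z axis and vertical below 0.1 rad and contact force between mallet and mat above 0.3 N); the robot touches nothing.
It fails at once if the module is rammed: pushed with more than 45 N (contact force between module and mallet above 45 N or contact force between module and the arm above 45 N or contact force between module and the fingers above 45 N).
It fails at once if the gripper or arm presses the pin (contact force between any of the fingers, the arm and pin above 1 N).
It fails at once if the module is tipped by more than 0.35 rad (angle between module's own z axis and vertical above 0.35 rad).
It fails at once if another thing on the bench is moved by more than 30 mm (distance of any of tumbler, screwdriver, meter, remote, heatsink, tray from where it was at the start of the episode above 0.03 m).
It also fails if it takes over 72 s, if anything falls off the work surface, if the arm or the gripper's body presses on something with over 40 N, if the wrist force passes 120 N, or if a joint passes its speed limit or range.

## Working session

There is one attempt and no reset: what is moved stays moved. The work goes in short steps, Python scripts to look and compute and a shell command to move; the robot and the scene stay as the last step left them, time stands still between calls to the robot, and variables do not carry over. Pictures are saved under pics/ and viewed, and the job is handed in when it is done.

```bash
mkdir -p pics
python3 - <<'E'
from bench import *
import cv2
s=read_state();print({k:s[k] for k in ("t","tool_pos","ee_rot","force","opening")})
for n in("scene","top"):
    im=read_camera(n);cv2.imwrite(f"pics/{n}0.png",im)
    p=camera_params(n);print(n,p)
print(camera_params("wrist"))
E
```

```text
{'t': 0.0, 'tool_pos': array([230.55702373, 633.90261205, 244.35597061]), 'ee_rot': array([ 8.46614200e-04,  9.84822330e-01, -1.73563408e-01, -6.92106202e-05]), 'force': array([-0.27704899, -0.47792485, -0.18137952]), 'opening': 85.05752679495157}
scene {'camera_matrix': array([[440.74507407,   0.        , 256.65949448],
       [  0.        , 440.74507407, 188.16940284],
       [  0.        ,   0.        ,   1.        ]]), 'world_from_camera': array([[ 2.37702853e-02, -6.68155542e-01,  7.43641812e-01,
         1.81830474e+03],
       [ 9.99465079e-01, -8.30190232e-04, -3.26935171e-02,
        -1.03122801e+02],
       [ 2.24617188e-02,  7.44021157e-01,  6.67778398e-01,
         1.24718818e+03],
       [ 0.00000000e+00,  0.00000000e+00,  0.00000000e+00,
         1.00000000e+00]])}
top {'camera_matrix': array([[461.83905972,   0.        , 257.64976613],
       [  0.        , 461.83905972, 194.65099763],
       [  0.        ,   0.        ,   1.        ]]), 'world_from_camera': array([[-2.62290846e-02,  9.96594611e-01, -7.81742669e-02,
         4.10540811e+02],
       [-9.99653643e-01, -2.63169975e-02, -9.43776066e-05,
        -6.26621177e+01],
       [-2.15136820e-03,  7.81447153e-02,  9.96939705e-01,
         1.49102546e+03],
       [ 0.00000000e+00,  0.00000000e+00,  0.00000000e+00,
         1.00000000e+00]])}
{'camera_matrix': array([[283.14737714,   0.        , 252.87640007],
       [  0.        , 283.14737714, 191.47208005],
       [  0.        ,   0.        ,   1.        ]]), 'T_tool_cam': array([[-1.15782631e-03,  9.56236759e-01,  2.92591730e-01,
         7.41725759e+01],
       [ 9.99999324e-01,  1.13783286e-03,  2.38516382e-04,
         9.33093563e-01],
       [-1.04842352e-04,  2.92591808e-01, -9.56237430e-01,
        -1.28634435e+02],
       [ 0.00000000e+00,  0.00000000e+00,  0.00000000e+00,
         1.00000000e+00]])}
```

View pics/scene0.png

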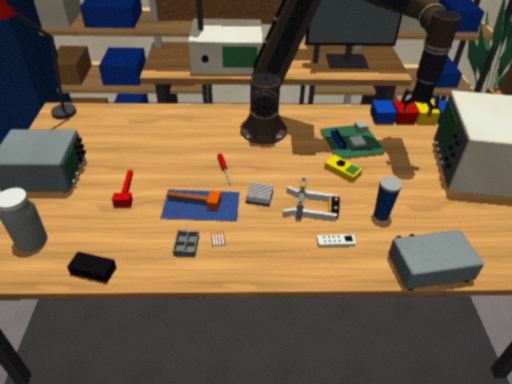

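View pics/top0.png

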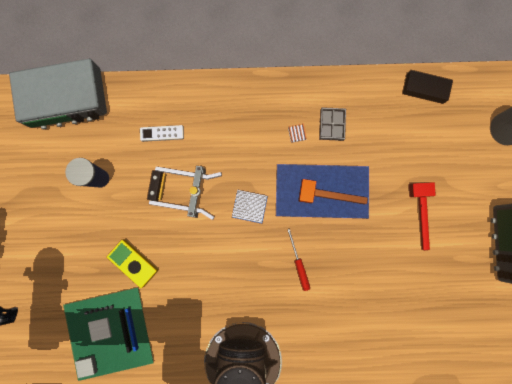

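Run:
```python
import cv2
im=cv2.imread("pics/top0.png")
c=im[150:250,140:280];cv2.imwrite("pics/t0a.png",cv2.resize(c,None,fx=5.6,fy=5.6,interpolation=cv2.INTER_CUBIC))
c=im[150:230,265:385];cv2.imwrite("pics/t0b.png",cv2.resize(c,None,fx=6,fy=6,interpolation=cv2.INTER_CUBIC))
c=cv2.imread("pics/scene0.png")[140:240,150:410];cv2.imwrite("pics/s0a.png",cv2.resize(c,None,fx=3,fy=3,interpolation=cv2.INTER_CUBIC))
```

```text
(no output)
```

View pics/t0a.png

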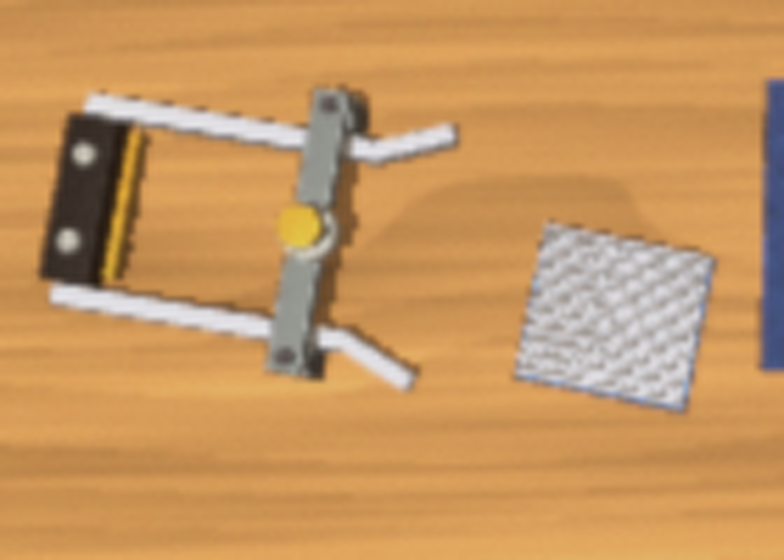

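View pics/t0b.png

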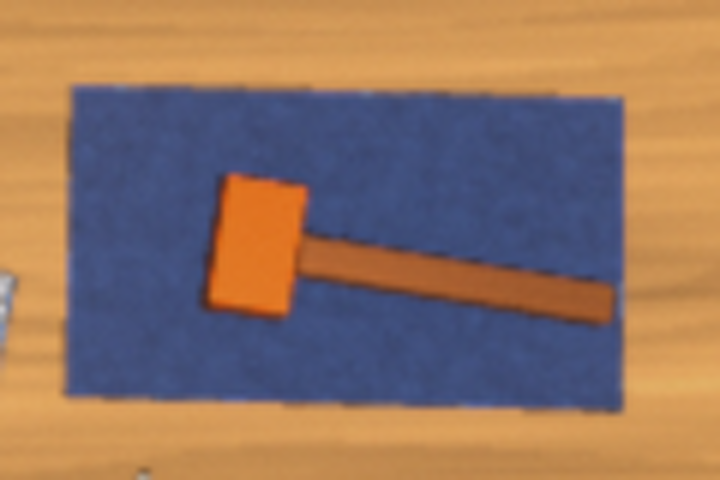

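View pics/s0a.png

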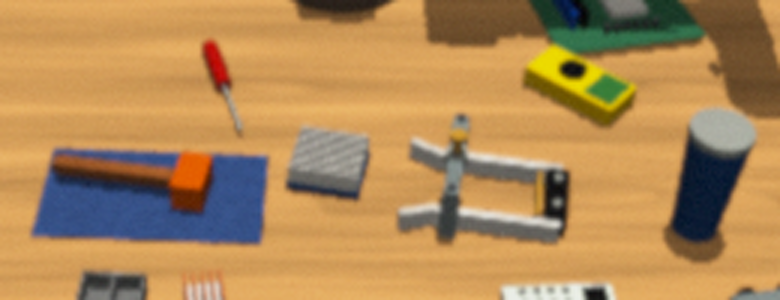

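```bash
cat > h.py <<'E'
from bench import *
import numpy as np,cv2
from scipy.spatial.transform import Rotation as R
def proj_ray(n,u,v,z,T=None):
    p=camera_params(n);K=p["camera_matrix"]
    W=p["world_from_camera"] if T is None else T
    d=np.array([(u-K[0,2])/K[0,0],-(v-K[1,2])/K[1,1],-1]);d=W[:3,:3]@d;o=W[:3,3]
    return (o+d*(z-o[2])/d[2])
def toolT():
    s=read_state();q=s["ee_rot"];T=np.eye(4);T[:3,:3]=R.from_quat([q[1],q[2],q[3],q[0]]).as_matrix();T[:3,3]=s["tool_pos"];return T
def wristT(): return toolT()@camera_params("wrist")["T_tool_cam"]
def project(n,P,T=None):
    p=camera_params(n);K=p["camera_matrix"];W=p["world_from_camera"] if T is None else T
    c=np.linalg.inv(W)@np.append(P,1);return K[0,0]*c[0]/-c[2]+K[0,2],K[1,1]*(-c[1])/-c[2]+K[1,2]
E
python3 - <<'E'
from h import *
np.set_printoptions(precision=1,suppress=True)
A=lambda u,v,z:proj_ray("top",140+(u+.5)/5.6-.5,150+(v+.5)/5.6-.5,z)
B=lambda u,v,z:proj_ray("top",265+(u+.5)/6-.5,150+(v+.5)/6-.5,z)
print("pin",A(300,226,114))
print("bolts",A(330,103,82),A(286,355,82))
print("rails",A(90,100,30),A(305,140,30),A(52,293,30),A(270,330,30))
print("bar front",A(145,132,30),A(110,280,30))
m=[A(*c,40) for c in((550,222),(715,258),(685,410),(515,378))];print("mod",m,np.mean(m,0))
h=[B(*c,47) for c in((228,174),(308,187),(290,318),(208,307))];print("head",h,np.mean(h,0))
print("hend",B(613,303,36))
mt=[B(*c,3) for c in((74,86),(623,98),(622,410),(66,395))];print("mat",mt,np.mean(mt,0))
E
```

```text
pin [537.7 130.1 114. ]
bolts [608.1 117.1  82. ] [470.3 143.3  82. ]
rails [620.7 260.4  30. ] [594.5 138.3  30. ] [511.1 282.9  30. ] [486.9 159.7  30. ]
bar front [601.5 229.2  30. ] [517.6 250.   30. ]
mod [array([543.1,  -0.4,  40. ]), array([520.3, -92.7,  40. ]), array([435.4, -73.6,  40. ]), array([455.8,  21.2,  40. ])] [488.7 -36.4  40. ]
head [array([ 570.7, -205.1,   47. ]), array([ 562.7, -246.7,   47. ]), array([ 494.3, -234.9,   47. ]), array([ 501.2, -192.3,   47. ])] [ 532.2 -219.7   47. ]
hend [ 498.4 -406.2   36. ]
mat [array([ 625.7, -127.7,    3. ]), array([ 611.3, -424.4,    3. ]), array([ 442.8, -416.3,    3. ]), array([ 458.6, -118.5,    3. ])] [ 534.6 -271.7    3. ]
```

```bash
cat >> h.py <<'E'
def plan(goal,yaw,n,start=None):
    """rows for straight move to goal, tool down, yaw of tool x (deg)"""
    T=toolT() if start is None else start
    cz=np.cos(np.radians(yaw));sz=np.sin(np.radians(yaw))
    Rg=np.array([[cz,sz,0],[sz,-cz,0],[0,0,-1]])
    rv=R.from_matrix(T[:3,:3].T@Rg).as_rotvec()/n
    d=(np.array(goal)-T[:3,3])/n;Rc=T[:3,:3]
    print("at",T[:3,3].round(1),"turn",rv.round(4),"step",np.linalg.norm(d).round(1))
    for i in range(n):
        print(i,"w",(rv/.15).round(2),"t",(Rc.T@d/50).round(2)); Rc=Rc@R.from_rotvec(rv).as_matrix()
def st():
    s=read_state();T=toolT();print("t %.2f"%s["t"],"pos",s["tool_pos"].round(1),"yaw %.2f"%np.degrees(np.arctan2(T[1,0],T[0,0])),"z",T[:3,2].round(3),"F",s["force"].round(1),"open %.1f"%s["opening"])
E
python3 -c "
from h import *
plan((500,150,240),-20,12)
T=toolT();T[:3,3]=(500,150,240)
plan((519,-289,200),-100.5,12,T)"
```

```text
at [230.6 634.  244.5] turn [ 0.0001 -0.      0.    ] step 46.2
0 w [ 0. -0.  0.] t [0.7  0.6  0.01]
1 w [ 0. -0.  0.] t [0.7  0.6  0.01]
2 w [ 0. -0.  0.] t [0.7  0.6  0.01]
3 w [ 0. -0.  0.] t [0.7  0.6  0.01]
4 w [ 0. -0.  0.] t [0.7  0.6  0.01]
5 w [ 0. -0.  0.] t [0.7  0.6  0.01]
6 w [ 0. -0.  0.] t [0.7  0.6  0.01]
7 w [ 0. -0.  0.] t [0.7  0.6  0.01]
8 w [ 0. -0.  0.] t [0.7  0.6  0.01]
9 w [ 0. -0.  0.] t [0.7  0.6  0.01]
10 w [ 0. -0.  0.] t [0.7  0.6  0.01]
11 w [ 0. -0.  0.] t [0.7  0.6  0.01]
at [500. 150. 240.] turn [ 1.000e-04 -1.000e-04  1.171e-01] step 36.8
0 w [ 0.   -0.    0.78] t [0.28 0.68 0.07]
1 w [ 0.   -0.    0.78] t [0.36 0.64 0.07]
2 w [ 0.   -0.    0.78] t [0.43 0.59 0.07]
3 w [ 0.   -0.    0.78] t [0.5  0.54 0.07]
4 w [ 0.   -0.    0.78] t [0.56 0.48 0.07]
5 w [ 0.   -0.    0.78] t [0.61 0.41 0.07]
6 w [ 0.   -0.    0.78] t [0.65 0.34 0.07]
7 w [ 0.   -0.    0.78] t [0.69 0.26 0.07]
8 w [ 0.   -0.    0.78] t [0.71 0.18 0.07]
9 w [ 0.   -0.    0.78] t [0.73 0.09 0.07]
10 w [ 0.   -0.    0.78] t [0.73 0.01 0.07]
11 w [ 0.   -0.    0.78] t [ 0.73 -0.08  0.07]
```

```bash
python3 -m crank '[{"tx":0.7,"ty":0.6,"claw":1},{"tx":0.7,"ty":0.6,"claw":1},{"tx":0.7,"ty":0.6,"claw":1},{"tx":0.7,"ty":0.6,"claw":1},{"tx":0.7,"ty":0.6,"claw":1},{"tx":0.7,"ty":0.6,"claw":1},{"tx":0.7,"ty":0.6,"claw":1},{"tx":0.7,"ty":0.6,"claw":1},{"tx":0.7,"ty":0.6,"claw":1},{"tx":0.7,"ty":0.6,"claw":1},{"tx":0.7,"ty":0.6,"claw":1},{"tx":0.7,"ty":0.6,"claw":1}]'
python3 -c "
from h import *
st();plan((519,-289,200),-100.5,12)"
```

```text
t 0.10 pos [230.6 634.  244.5] yaw -19.99 z [-0.    -0.001 -1.   ] F [ 0.2  0.1 -0.4] open 85.6
at [230.6 634.  244.5] turn [ 1.000e-04 -1.000e-04  1.171e-01] step 80.7
0 w [ 0.   -0.    0.78] t [0.98 1.28 0.08]
1 w [ 0.   -0.    0.78] t [1.12 1.16 0.08]
2 w [ 0.   -0.    0.78] t [1.25 1.02 0.08]
3 w [ 0.   -0.    0.78] t [1.36 0.87 0.08]
4 w [ 0.   -0.    0.78] t [1.45 0.7  0.08]
5 w [ 0.   -0.    0.78] t [1.52 0.53 0.08]
6 w [ 0.   -0.    0.78] t [1.57 0.35 0.07]
7 w [ 0.   -0.    0.78] t [1.6  0.16 0.07]
8 w [ 0.   -0.    0.78] t [ 1.61 -0.03  0.07]
9 w [ 0.   -0.    0.78] t [ 1.6  -0.22  0.07]
10 w [ 0.   -0.    0.78] t [ 1.56 -0.4   0.07]
11 w [ 0.   -0.    0.78] t [ 1.5  -0.58  0.07]invalid input
```

```bash
python3 -m crank '[{"wx":0,"wy":0,"wz":0,"tx":0.7,"ty":0.6,"tz":0,"claw":1},{"wx":0,"wy":0,"wz":0,"tx":0.7,"ty":0.6,"tz":0,"claw":1},{"wx":0,"wy":0,"wz":0,"tx":0.7,"ty":0.6,"tz":0,"claw":1},{"wx":0,"wy":0,"wz":0,"tx":0.7,"ty":0.6,"tz":0,"claw":1},{"wx":0,"wy":0,"wz":0,"tx":0.7,"ty":0.6,"tz":0,"claw":1},{"wx":0,"wy":0,"wz":0,"tx":0.7,"ty":0.6,"tz":0,"claw":1},{"wx":0,"wy":0,"wz":0,"tx":0.7,"ty":0.6,"tz":0,"claw":1},{"wx":0,"wy":0,"wz":0,"tx":0.7,"ty":0.6,"tz":0,"claw":1},{"wx":0,"wy":0,"wz":0,"tx":0.7,"ty":0.6,"tz":0,"claw":1},{"wx":0,"wy":0,"wz":0,"tx":0.7,"ty":0.6,"tz":0,"claw":1},{"wx":0,"wy":0,"wz":0,"tx":0.7,"ty":0.6,"tz":0,"claw":1},{"wx":0,"wy":0,"wz":0,"tx":0.7,"ty":0.6,"tz":0,"claw":1}]'
python3 -c "
from h import *
st();plan((519,-289,200),-100.5,12)"
```

```text
t: 1.6
tool_pos: [507.0, 137.6, 242.0]
ee_rot: [0.004, 0.985, -0.171, -0.001]
force: [0.4, 0.8, 0.0]
opening: 85.4
t 1.60 pos [507.  137.6 242. ] yaw -19.69 z [-0.003 -0.008 -1.   ] F [0.4 0.8 0. ] open 85.4
at [507.  137.6 242. ] turn [ 0.0006 -0.0004  0.1175] step 35.7
0 w [ 0.   -0.    0.78] t [0.26 0.66 0.08]
1 w [ 0.   -0.    0.78] t [0.33 0.63 0.07]
2 w [ 0.   -0.    0.78] t [0.41 0.58 0.07]
3 w [ 0.   -0.    0.78] t [0.47 0.53 0.07]
4 w [ 0.   -0.    0.78] t [0.53 0.47 0.07]
5 w [ 0.   -0.    0.78] t [0.58 0.41 0.07]
6 w [ 0.   -0.    0.78] t [0.63 0.34 0.07]
7 w [ 0.   -0.    0.78] t [0.66 0.26 0.07]
8 w [ 0.   -0.    0.78] t [0.69 0.18 0.07]
9 w [ 0.   -0.    0.78] t [0.7  0.1  0.07]
10 w [ 0.   -0.    0.78] t [0.71 0.02 0.07]
11 w [ 0.   -0.    0.78] t [ 0.71 -0.07  0.07]
```

```bash
python3 -m crank '[{"wx":0,"wy":0,"wz":0.78,"tx":0.26,"ty":0.66,"tz":0.07,"claw":1},{"wx":0,"wy":0,"wz":0.78,"tx":0.33,"ty":0.63,"tz":0.07,"claw":1},{"wx":0,"wy":0,"wz":0.78,"tx":0.41,"ty":0.58,"tz":0.07,"claw":1},{"wx":0,"wy":0,"wz":0.78,"tx":0.47,"ty":0.53,"tz":0.07,"claw":1},{"wx":0,"wy":0,"wz":0.78,"tx":0.53,"ty":0.47,"tz":0.07,"claw":1},{"wx":0,"wy":0,"wz":0.78,"tx":0.58,"ty":0.41,"tz":0.07,"claw":1},{"wx":0,"wy":0,"wz":0.78,"tx":0.63,"ty":0.34,"tz":0.07,"claw":1},{"wx":0,"wy":0,"wz":0.78,"tx":0.66,"ty":0.26,"tz":0.07,"claw":1},{"wx":0,"wy":0,"wz":0.78,"tx":0.69,"ty":0.18,"tz":0.07,"claw":1},{"wx":0,"wy":0,"wz":0.78,"tx":0.7,"ty":0.1,"tz":0.07,"claw":1},{"wx":0,"wy":0,"wz":0.78,"tx":0.71,"ty":0.02,"tz":0.07,"claw":1},{"wx":0,"wy":0,"wz":0.78,"tx":0.71,"ty":-0.07,"tz":0.07,"claw":1}]'
python3 - <<'E'
from h import *
st();T=wristT();np.save("T1.npy",T);cv2.imwrite("pics/w1.png",read_camera("wrist"));st()
cv2.imwrite("pics/top1.png",read_camera("top"))
E
```

```text
t: 3.1
tool_pos: [508.5, -303.9, 198.9]
ee_rot: [-0.006, -0.623, 0.782, 0.0]
force: [0.9, 0.1, 0.4]
opening: 85.2
t 3.10 pos [ 508.5 -303.9  198.9] yaw -102.87 z [-0.009 -0.007 -1.   ] F [0.9 0.1 0.4] open 85.2
t 3.15 pos [ 508.2 -306.9  198.1] yaw -103.27 z [-0.011 -0.008 -1.   ] F [ 1.7 -2.6  0.2] open 85.5
```

View pics/w1.png

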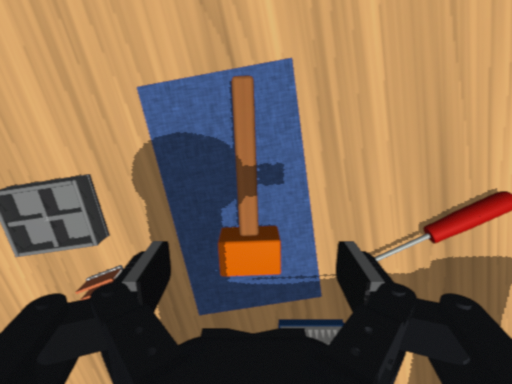

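Run:
```python
from h import *
T=np.load("T1.npy")
f=lambda u,v,z:proj_ray("wrist",u,v,z,T).round(1)[:2]
a,b=f(243,78,36),f(250,233,36);print(a,b,np.degrees(np.arctan2(*(b-a)[::-1])))
c=[f(*p,47) for p in((218,249),(281,249),(280,275),(220,276))];print(c,np.mean(c,0))
st();plan((519,-289,120),-100.5,4)
```

```text
[ 493.3 -404.8] [ 523.6 -245.1] 79.25692329680733
[array([ 561.1, -239.3]), array([ 493.5, -223.5]), array([ 501.1, -191.6]), array([ 567.6, -206. ])] [ 530.825 -215.1  ]
t 3.20 pos [ 508.  -305.3  198. ] yaw -102.97 z [-0.011 -0.007 -1.   ] F [-1.3 -0.  -0.7] open 85.1
at [ 508.  -305.3  198. ] turn [ 0.0023 -0.0024 -0.0108] step 20.1
0 w [ 0.02 -0.02 -0.07] t [-0.1  -0.04  0.39]
1 w [ 0.02 -0.02 -0.07] t [-0.09 -0.04  0.39]
2 w [ 0.02 -0.02 -0.07] t [-0.09 -0.04  0.39]
3 w [ 0.02 -0.02 -0.07] t [-0.09 -0.04  0.39]
```

```bash
python3 -m crank '[{"wx":0.02,"wy":-0.02,"wz":-0.07,"tx":-0.1,"ty":-0.03,"tz":0.4,"claw":1},{"wx":0.02,"wy":-0.02,"wz":-0.07,"tx":-0.09,"ty":-0.03,"tz":0.4,"claw":1},{"wx":0.02,"wy":-0.02,"wz":-0.07,"tx":-0.09,"ty":-0.03,"tz":0.4,"claw":1},{"wx":0.02,"wy":-0.02,"wz":-0.07,"tx":-0.09,"ty":-0.03,"tz":0.4,"claw":1},{"wx":0,"wy":0,"wz":0,"tx":0,"ty":0,"tz":0,"claw":1}]'
python3 - <<'E'
from h import *
st();plan((517,-289,21),-100.6,5)
E
```

```text
t: 3.82
tool_pos: [516.5, -287.4, 114.8]
ee_rot: [0.002, -0.64, 0.768, 0.001]
force: [-0.1, -0.2, 0.6]
opening: 85.4
t 3.83 pos [ 516.5 -287.4  114.8] yaw -100.39 z [ 0.002  0.003 -1.   ] F [-0.1 -0.2  0.6] open 85.4
at [ 516.5 -287.4  114.8] turn [-0.0003  0.0007  0.0007] step 18.8
0 w [-0.  0.  0.] t [ 0.01 -0.    0.38]
1 w [-0.  0.  0.] t [ 0.01 -0.    0.38]
2 w [-0.  0.  0.] t [ 0.01 -0.    0.38]
3 w [-0.  0.  0.] t [ 0.01 -0.    0.38]
4 w [-0.  0.  0.] t [ 0.01 -0.    0.38]
```

```bash
python3 -m crank '[{"wx":0,"wy":0,"wz":0,"tx":0.01,"ty":0,"tz":0.38,"claw":1},{"wx":0,"wy":0,"wz":0,"tx":0.01,"ty":0,"tz":0.38,"claw":1},{"wx":0,"wy":0,"wz":0,"tx":0.01,"ty":0,"tz":0.38,"claw":1},{"wx":0,"wy":0,"wz":0,"tx":0.01,"ty":0,"tz":0.35,"claw":1},{"wx":0,"wy":0,"wz":0,"tx":0.01,"ty":0,"tz":0.28,"claw":1},{"wx":0,"wy":0,"wz":0,"tx":0,"ty":0,"tz":0,"claw":1}]'
python3 - <<'E'
from h import *
st();plan((517,-289,21),-100.6,1)
E
```

```text
t: 4.58
tool_pos: [519.3, -290.0, 28.3]
ee_rot: [0.003, -0.641, 0.767, -0.002]
force: [-0.4, -0.1, 0.1]
opening: 85.4
t 4.58 pos [ 519.3 -290.    28.3] yaw -100.20 z [ 0.007  0.001 -1.   ] F [-0.4 -0.1  0.1] open 85.4
at [ 519.3 -290.    28.3] turn [-0.0067  0.002   0.0069] step 7.7
0 w [-0.04  0.01  0.05] t [-0.01  0.05  0.15]
```

```bash
python3 -m crank '[{"wx":-0.04,"wy":0.01,"wz":0.05,"tx":-0.01,"ty":0.05,"tz":0.14,"claw":1},{"wx":0,"wy":0,"wz":0,"tx":0,"ty":0,"tz":0,"claw":-1},{"wx":0,"wy":0,"wz":0,"tx":0,"ty":0,"tz":0,"claw":-1},{"wx":0,"wy":0,"wz":0,"tx":0,"ty":0,"tz":0,"claw":-1},{"wx":0,"wy":0,"wz":0,"tx":0,"ty":0,"tz":0,"claw":-1},{"wx":0,"wy":0,"wz":0,"tx":0,"ty":0,"tz":0,"claw":-1}]'
python3 - <<'E'
from h import *
st()
E
```

```text
t: 5.32
tool_pos: [517.9, -289.2, 22.8]
ee_rot: [0.001, -0.639, 0.77, -0.001]
force: [0.2, 0.3, -2.0]
opening: 20.9
t 5.33 pos [ 517.9 -289.2   22.8] yaw -100.64 z [ 0.003 -0.    -1.   ] F [ 0.2  0.3 -2. ] open 20.9
```

```bash
python3 -m crank '[{"wx":0,"wy":0,"wz":0,"tx":0,"ty":0,"tz":-0.25,"claw":-1},{"wx":0,"wy":0,"wz":0,"tx":0,"ty":0,"tz":0,"claw":-1}]'
python3 - <<'E'
from h import *
st();plan((453,-192,32),-103,5)
E
```

```text
t: 5.58
tool_pos: [517.8, -289.2, 36.0]
ee_rot: [0.001, -0.638, 0.77, -0.001]
force: [0.0, 0.6, -1.9]
opening: 20.7
t 5.58 pos [ 517.8 -289.2   36. ] yaw -100.64 z [ 0.003 -0.    -1.   ] F [ 0.   0.6 -1.9] open 20.7
at [ 517.8 -289.2   36. ] turn [-0.0005  0.      0.0082] step 23.4
0 w [-0.    0.    0.05] t [-0.33  0.33  0.02]
1 w [-0.    0.    0.05] t [-0.33  0.33  0.02]
2 w [-0.    0.    0.05] t [-0.33  0.33  0.02]
3 w [-0.    0.    0.05] t [-0.33  0.33  0.02]
4 w [-0.    0.    0.05] t [-0.32  0.34  0.02]
```

```bash
python3 -m crank '[{"wx":0,"wy":0,"wz":0.05,"tx":-0.33,"ty":0.33,"tz":0.02,"claw":-1},{"wx":0,"wy":0,"wz":0.05,"tx":-0.33,"ty":0.33,"tz":0.02,"claw":-1},{"wx":0,"wy":0,"wz":0.05,"tx":-0.33,"ty":0.33,"tz":0.02,"claw":-1},{"wx":0,"wy":0,"wz":0.05,"tx":-0.33,"ty":0.33,"tz":0.02,"claw":-1},{"wx":0,"wy":0,"wz":0.05,"tx":-0.2,"ty":0.2,"tz":0.02,"claw":-1},{"wx":0,"wy":0,"wz":0,"tx":0,"ty":0,"tz":0,"claw":-1}]'
python3 - <<'E'
from h import *
st();T=wristT();np.save("T2.npy",T)
cv2.imwrite("pics/w2.png",read_camera("wrist"))
im=read_camera("top");cv2.imwrite("pics/t2.png",cv2.resize(im[150:250,140:300],None,fx=5,fy=5,interpolation=cv2.INTER_CUBIC))
im=read_camera("scene");cv2.imwrite("pics/s2.png",cv2.resize(im[140:240,150:350],None,fx=4,fy=4,interpolation=cv2.INTER_CUBIC))
E
```

```text
t: 6.32
tool_pos: [457.0, -197.5, 31.2]
ee_rot: [0.002, -0.623, 0.782, -0.002]
force: [-0.5, -0.8, -2.4]
opening: 21.1
t 6.33 pos [ 457.  -197.5   31.2] yaw -102.92 z [ 0.005 -0.    -1.   ] F [-0.5 -0.8 -2.4] open 21.1
```

View pics/w2.png

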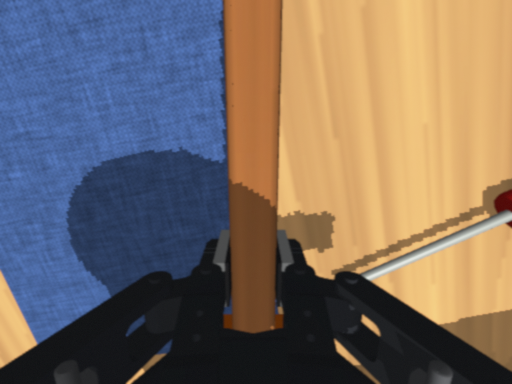

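View pics/t2.png

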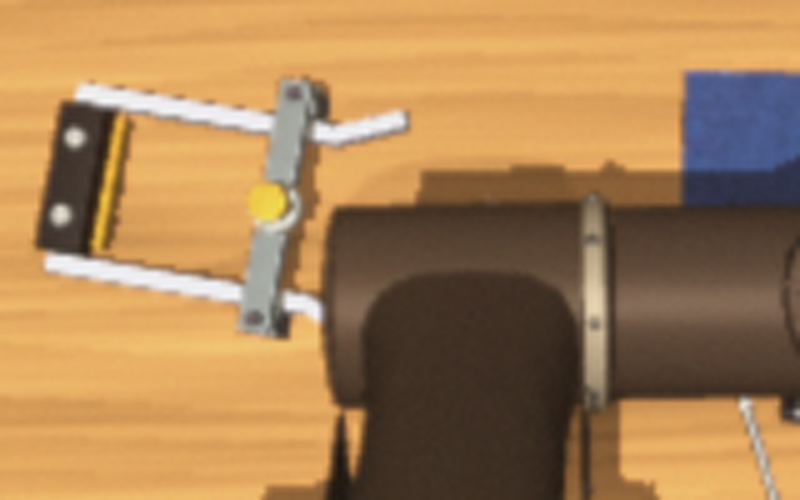

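View pics/s2.png

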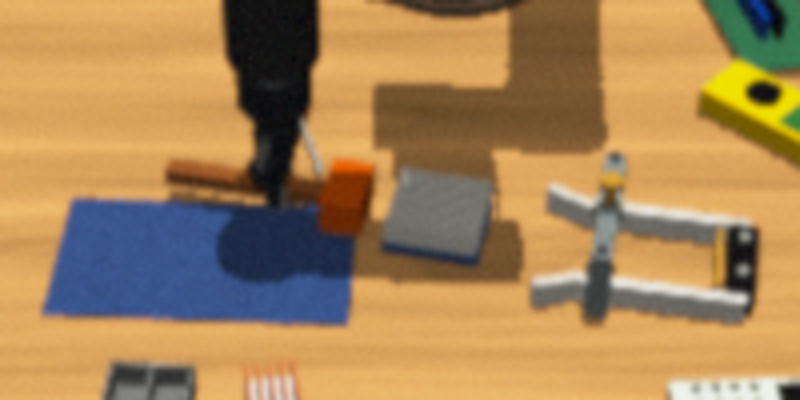

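```bash
cat >> h.py <<'E'
PIN=np.array([537.7,130.1]);DYAW=78.8
def box(cx,cy,z0,yaw,lx,ly,h):
    a=np.radians(yaw);X=np.array([np.cos(a),np.sin(a)]);Y=np.array([-X[1],X[0]])
    P=[np.append(np.array([cx,cy])+sx*lx/2*X+sy*ly/2*Y,z) for z in(z0,z0+h) for sx,sy in((1,1),(1,-1),(-1,-1),(-1,1))]
    return P
def overlay(cam,items,fn,crop,f):
    im=read_camera(cam);x0,y0,x1,y1=crop
    c=cv2.resize(im[y0:y1,x0:x1],None,fx=f,fy=f,interpolation=cv2.INTER_CUBIC)
    cv2.imwrite(fn.replace(".png","_raw.png"),c)
    for P,col in items:
        q=[project(cam,p) for p in P];q=[(int((u+.5-x0)*f),int((v+.5-y0)*f)) for u,v in q]
        for i,j in((0,1),(1,2),(2,3),(3,0),(4,5),(5,6),(6,7),(7,4),(0,4),(1,5),(2,6),(3,7)): cv2.line(c,q[i],q[j],col,1)
    cv2.imwrite(fn,c)
def dock(x,y=0):
    a=np.radians(DYAW);X=np.array([np.cos(a),np.sin(a)]);Y=np.array([-X[1],X[0]]);return PIN+x*X+y*Y
def indock(p):
    a=np.radians(DYAW);X=np.array([np.cos(a),np.sin(a)]);Y=np.array([-X[1],X[0]]);d=np.array(p)[:2]-PIN;return d@X,d@Y
def head(dist=72.5,z0=22.8):
    T=toolT();yaw=np.degrees(np.arctan2(-T[1,0],-T[0,0]));a=np.radians(yaw)
    c=T[:2,3]+dist*np.array([np.cos(a),np.sin(a)]);return (c[0],c[1],T[2,3]-z0+3,yaw,44,70,44)
def dockboxes():
    r=[]
    for s in(1,-1):
        c=dock(62.5,s*(49+4));r.append((box(c[0],c[1],0,DYAW,165,8,30),(0,255,255)))
    r.append((box(PIN[0],PIN[1],66,DYAW,20,158,16),(255,255,0)))
    return r
E
python3 - <<'E'
from h import *
it=[(box(488.7,-36.4,0,77,100,90,40),(0,255,0)),(box(*head()),(255,0,255))]+dockboxes()
print(head(),indock(head()[:2]),indock((488.7,-36.4)))
overlay("scene",it,"pics/o3.png",(200,150,360,230),5)
E
```

```text
(np.float64(474.2801471542274), np.float64(-127.65393724452112), np.float64(11.384544298412369), np.float64(77.03883754339029), 44, 70, 44) (np.float64(-265.16336752352976), np.float64(12.14736282546482)) (np.float64(-172.84651657541903), np.float64(15.726783133985089))
```

View pics/o3.png

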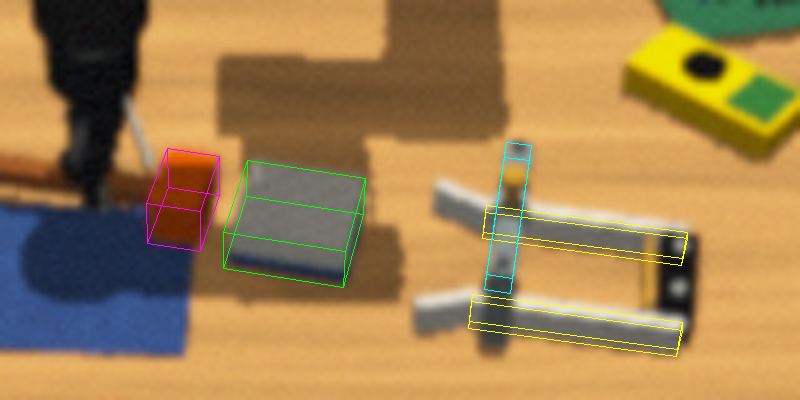

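```bash
cat >> h.py <<'E'
def planhead(x,y,myaw,z,n,dist=72.5):
    h=dock(x,y);a=np.radians(myaw);g=h-dist*np.array([np.cos(a),np.sin(a)])
    hh=head(dist);print("head now dock",np.round(indock(hh[:2]),1),"yaw %.1f"%hh[3]);plan((g[0],g[1],z),myaw-180,n)
E
python3 - <<'E'
from h import *
st();planhead(-250,18,77,27,3)
E
```

```text
t 6.53 pos [ 458.  -198.4   31.1] yaw -102.98 z [ 0.005 -0.001 -1.   ] F [ 0.9 -1.1 -1.8] open 21.1
head now dock [-265.3   12.2] yaw 77.0
at [ 458.  -198.4   31.1] turn [-0.0017  0.0002  0.0001] step 5.6
0 w [-0.01  0.    0.  ] t [-0.1   0.04  0.03]
1 w [-0.01  0.    0.  ] t [-0.1   0.04  0.03]
2 w [-0.01  0.    0.  ] t [-0.1   0.04  0.03]
```

```bash
python3 -m crank '[{"wx":-0.01,"wy":0,"wz":0,"tx":-0.06,"ty":0.04,"tz":0.03,"claw":-1},{"wx":-0.01,"wy":0,"wz":0,"tx":-0.08,"ty":0.04,"tz":0.03,"claw":-1},{"wx":-0.01,"wy":0,"wz":0,"tx":-0.08,"ty":0.04,"tz":0.03,"claw":-1},{"wx":0,"wy":0,"wz":0,"tx":-0.05,"ty":0,"tz":0,"claw":-1}]'
python3 - <<'E'
from h import *
st();planhead(-235,18,77.5,26,4)
E
```

```text
t: 7.02
tool_pos: [455.2, -183.8, 25.9]
ee_rot: [0.0, -0.622, 0.783, 0.0]
force: [0.2, -0.6, -2.2]
opening: 21.4
t 7.03 pos [ 455.2 -183.8   25.9] yaw -103.07 z [-0.  0. -1.] F [ 0.2 -0.6 -2.2] open 21.4
head now dock [-251.5   17.6] yaw 76.9
at [ 455.2 -183.8   25.9] turn [ 0.      0.0001 -0.0025] step 4.1
0 w [ 0.    0.   -0.02] t [-0.08  0.   -0.  ]
1 w [ 0.    0.   -0.02] t [-0.08  0.   -0.  ]
2 w [ 0.    0.   -0.02] t [-0.08  0.   -0.  ]
3 w [ 0.    0.   -0.02] t [-0.08  0.   -0.  ]
```

```bash
python3 -m crank '[{"wx":0,"wy":0,"wz":0,"tx":-0.08,"ty":0,"tz":0,"claw":-1},{"wx":0,"wy":0,"wz":0,"tx":-0.08,"ty":0,"tz":0,"claw":-1},{"wx":0,"wy":0,"wz":0,"tx":-0.08,"ty":0,"tz":0,"claw":-1},{"wx":0,"wy":0,"wz":0,"tx":-0.08,"ty":0,"tz":0,"claw":-1}]'
python3 - <<'E'
from h import *
st();planhead(-210,10,78,26,4)
overlay("scene",[],"pics/o4.png",(200,150,360,230),5)
E
```

```text
t: 7.52
tool_pos: [458.8, -167.7, 26.0]
ee_rot: [-0.0, -0.622, 0.783, 0.0]
force: [-1.4, -4.2, -1.4]
opening: 21.4
t 7.53 pos [ 458.8 -167.7   26. ] yaw -103.05 z [-0.001 -0.    -1.   ] F [-1.4 -4.2 -1.4] open 21.4
head now dock [-235.    17.2] yaw 76.9
at [ 458.8 -167.7   26. ] turn [ 0.0002 -0.0001 -0.0046] step 6.6
0 w [ 0.   -0.   -0.03] t [-0.13 -0.04  0.  ]
1 w [ 0.   -0.   -0.03] t [-0.13 -0.04  0.  ]
2 w [ 0.   -0.   -0.03] t [-0.13 -0.04  0.  ]
3 w [ 0.   -0.   -0.03] t [-0.13 -0.04  0.  ]
```

View pics/o4_raw.png

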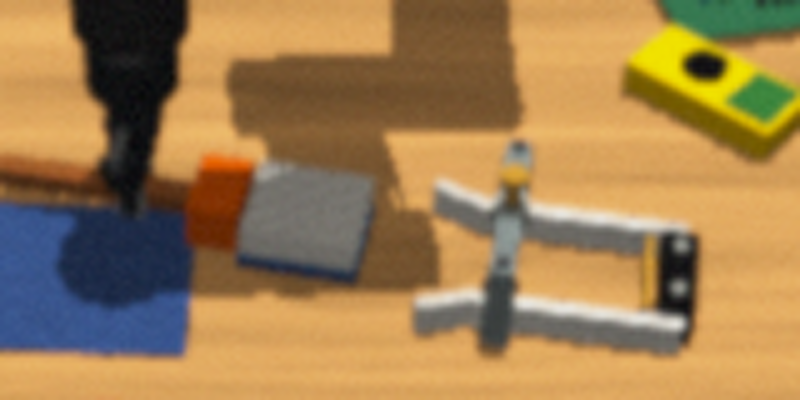

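```bash
python3 -m crank '[{"wx":0,"wy":0,"wz":-0.03,"tx":-0.13,"ty":-0.04,"tz":0,"claw":-1},{"wx":0,"wy":0,"wz":-0.03,"tx":-0.13,"ty":-0.04,"tz":0,"claw":-1},{"wx":0,"wy":0,"wz":-0.03,"tx":-0.13,"ty":-0.04,"tz":0,"claw":-1},{"wx":0,"wy":0,"wz":-0.03,"tx":-0.13,"ty":-0.04,"tz":0,"claw":-1}]'
python3 - <<'E'
from h import *
st();planhead(-180,3,78.8,26,4)
h=head();m=indock(h[:2]);c=dock(m[0]+72,m[1]);a=np.radians(h[3]);c=np.array(h[:2])+72*np.array([np.cos(a),np.sin(a)])
overlay("scene",[(box(c[0],c[1],0,h[3],100,90,40),(0,255,0)),(box(*h),(255,0,255))],"pics/o5.png",(200,150,360,230),5)
E
```

```text
t: 8.07
tool_pos: [470.8, -143.8, 25.9]
ee_rot: [-0.002, -0.629, 0.777, 0.001]
force: [-1.9, -5.0, -0.3]
opening: 21.0
t 8.07 pos [ 470.8 -143.8   25.9] yaw -101.98 z [-0.004 -0.001 -1.   ] F [-1.9 -5.  -0.3] open 21.0
head now dock [-209.2   11.5] yaw 78.0
at [ 470.8 -143.8   25.9] turn [ 0.001  -0.0005 -0.0034] step 7.7
0 w [ 0.01 -0.   -0.02] t [-0.15 -0.05 -0.  ]
1 w [ 0.01 -0.   -0.02] t [-0.15 -0.05 -0.  ]
2 w [ 0.01 -0.   -0.02] t [-0.15 -0.05 -0.  ]
3 w [ 0.01 -0.   -0.02] t [-0.15 -0.05 -0.  ]
```

View pics/o5.png

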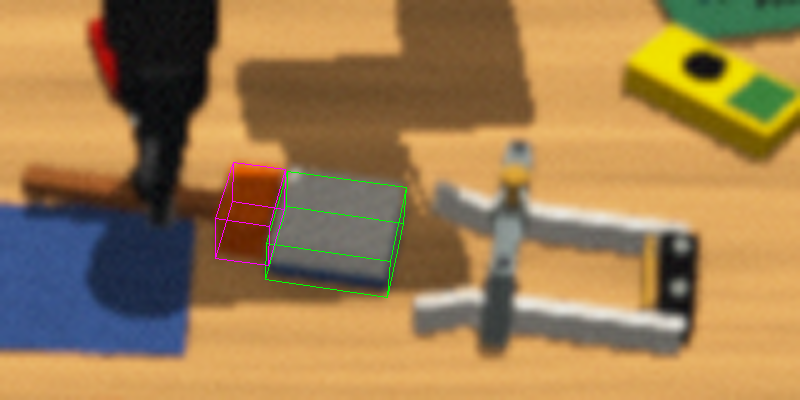

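```bash
python3 -m crank '[{"wx":0.01,"wy":0,"wz":-0.02,"tx":-0.15,"ty":-0.05,"tz":0,"claw":-1},{"wx":0.01,"wy":0,"wz":-0.02,"tx":-0.15,"ty":-0.05,"tz":0,"claw":-1},{"wx":0.01,"wy":0,"wz":-0.02,"tx":-0.15,"ty":-0.05,"tz":0,"claw":-1},{"wx":0,"wy":0,"wz":-0.02,"tx":-0.15,"ty":-0.05,"tz":0,"claw":-1}]'
python3 - <<'E'
from h import *
st();planhead(-140,0,78.8,26,5)
h=head();a=np.radians(h[3]);c=np.array(h[:2])+72*np.array([np.cos(a),np.sin(a)])
overlay("scene",dockboxes()+[(box(c[0],c[1],0,h[3],100,90,40),(0,255,0))],"pics/o6.png",(200,150,360,230),5)
E
```

```text
t: 8.62
tool_pos: [484.7, -116.4, 25.6]
ee_rot: [-0.003, -0.635, 0.773, 0.0]
force: [-2.4, -5.5, 1.0]
opening: 20.8
t 8.62 pos [ 484.7 -116.4   25.6] yaw -101.23 z [-0.004 -0.003 -1.   ] F [-2.4 -5.5  1. ] open 20.8
head now dock [-179.6    4.1] yaw 78.8
at [ 484.7 -116.4   25.6] turn [ 0.0007 -0.0008 -0.0001] step 8.0
0 w [ 0.   -0.01 -0.  ] t [-0.16 -0.02 -0.  ]
1 w [ 0.   -0.01 -0.  ] t [-0.16 -0.02 -0.  ]
2 w [ 0.   -0.01 -0.  ] t [-0.16 -0.02 -0.  ]
3 w [ 0.   -0.01 -0.  ] t [-0.16 -0.02 -0.  ]
4 w [ 0.   -0.01 -0.  ] t [-0.16 -0.02 -0.  ]
```

View pics/o6.png

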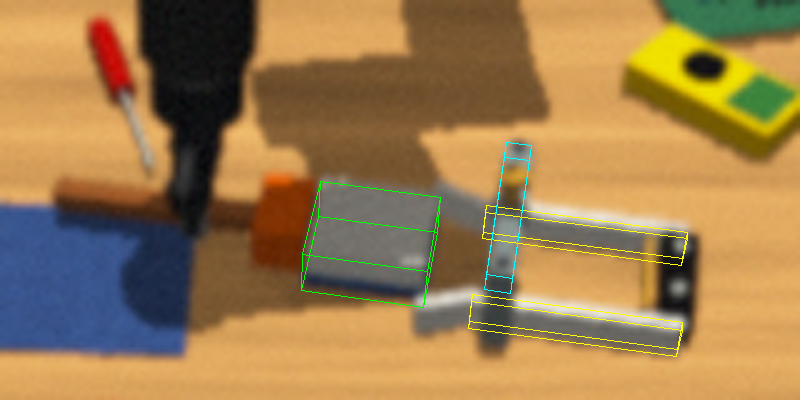

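```bash
python3 -m crank '[{"wx":0,"wy":-0.01,"wz":0,"tx":-0.16,"ty":-0.03,"tz":0,"claw":-1},{"wx":0,"wy":-0.01,"wz":0,"tx":-0.16,"ty":-0.03,"tz":0,"claw":-1},{"wx":0,"wy":-0.01,"wz":0,"tx":-0.16,"ty":-0.02,"tz":0,"claw":-1},{"wx":0,"wy":-0.01,"wz":0,"tx":-0.16,"ty":-0.02,"tz":0,"claw":-1}]'
python3 - <<'E'
from h import *
st();planhead(-120,-1,78.8,26,5)
overlay("scene",dockboxes(),"pics/o7.png",(240,160,360,220),6)
overlay("top",dockboxes(),"pics/p7.png",(140,150,260,230),6)
E
```

```text
t: 9.18
tool_pos: [495.3, -85.0, 25.1]
ee_rot: [-0.001, -0.634, 0.773, 0.003]
force: [-1.3, -4.0, 0.0]
opening: 21.0
t 9.18 pos [495.3 -85.   25.1] yaw -101.26 z [-0.005  0.002 -1.   ] F [-1.3 -4.   0. ] open 21.0
head now dock [-146.7   -0.3] yaw 78.7
at [495.3 -85.   25.1] turn [ 0.0011  0.0003 -0.0002] step 5.3
0 w [ 0.01  0.   -0.  ] t [-0.11 -0.   -0.  ]
1 w [ 0.01  0.   -0.  ] t [-0.11 -0.   -0.  ]
2 w [ 0.01  0.   -0.  ] t [-0.11 -0.   -0.  ]
3 w [ 0.01  0.   -0.  ] t [-0.11 -0.   -0.  ]
4 w [ 0.01  0.   -0.  ] t [-0.11 -0.   -0.  ]
```

View pics/o7_raw.png

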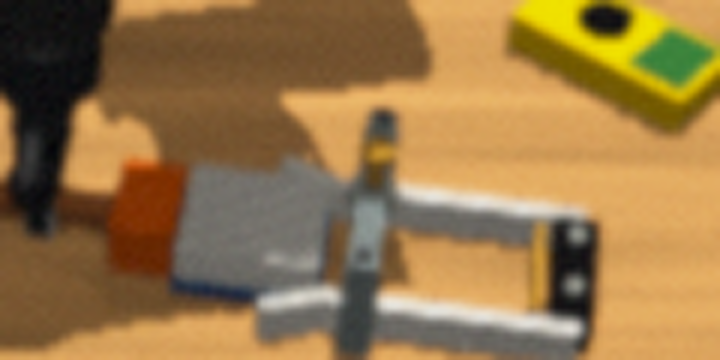

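View pics/p7.png

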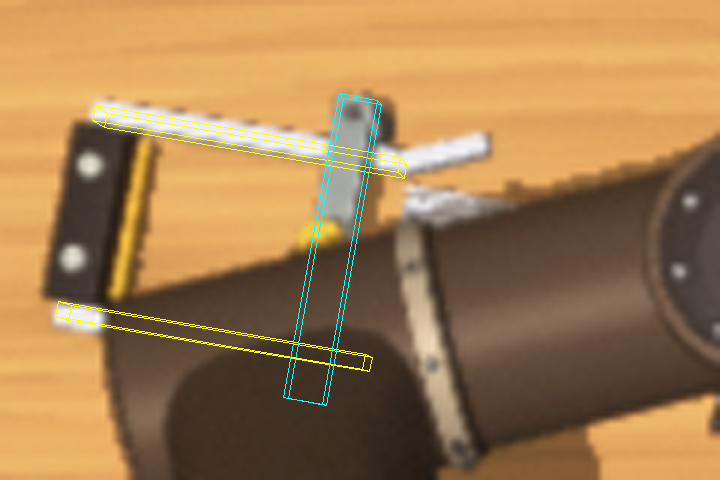

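```bash
python3 -m crank '[{"wx":0.01,"wy":0,"wz":0,"tx":-0.1,"ty":-0.03,"tz":0,"claw":-1},{"wx":0,"wy":0,"wz":0,"tx":-0.1,"ty":-0.03,"tz":0,"claw":-1},{"wx":0,"wy":0,"wz":0,"tx":-0.1,"ty":-0.02,"tz":0,"claw":-1}]'
python3 - <<'E'
from h import *
st();planhead(-100,-3,78.8,26,5)
overlay("scene",dockboxes(),"pics/o8.png",(240,160,360,220),6)
overlay("top",dockboxes(),"pics/p8.png",(140,150,260,230),6)
E
```

```text
t: 9.65
tool_pos: [501.7, -70.7, 25.0]
ee_rot: [-0.001, -0.635, 0.773, 0.002]
force: [-1.8, -5.2, 0.3]
opening: 21.2
t 9.65 pos [501.7 -70.7  25. ] yaw -101.21 z [-0.005  0.002 -1.   ] F [-1.8 -5.2  0.3] open 21.2
head now dock [-131.5   -3.7] yaw 78.8
at [501.7 -70.7  25. ] turn [ 0.0011  0.0001 -0.    ] step 6.3
0 w [ 0.01  0.   -0.  ] t [-0.13  0.   -0.  ]
1 w [ 0.01  0.   -0.  ] t [-0.13  0.   -0.  ]
2 w [ 0.01  0.   -0.  ] t [-0.13  0.   -0.  ]
3 w [ 0.01  0.   -0.  ] t [-0.13  0.   -0.  ]
4 w [ 0.01  0.   -0.  ] t [-0.13  0.   -0.  ]
```

View pics/o8_raw.png

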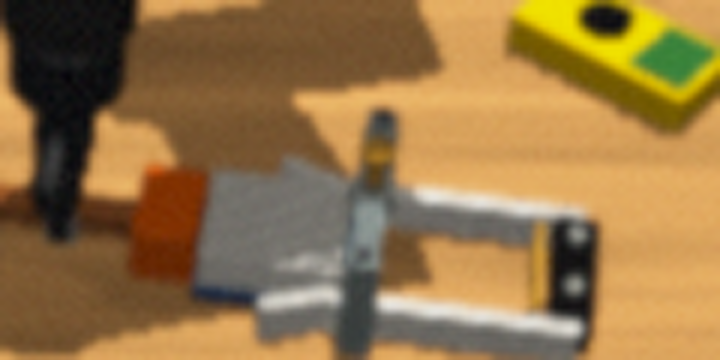

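View pics/p8_raw.png

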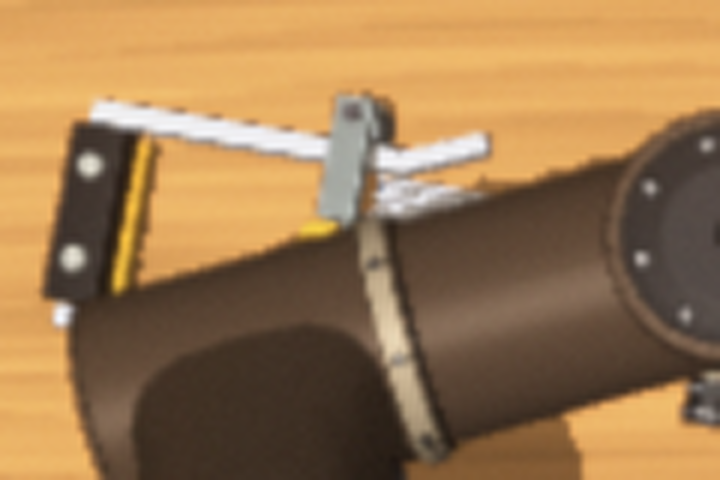

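```bash
python3 -m crank '[{"wx":0.01,"wy":0,"wz":0,"tx":-0.12,"ty":0,"tz":0,"claw":-1},{"wx":0.01,"wy":0,"wz":0,"tx":-0.12,"ty":0,"tz":0,"claw":-1},{"wx":0.01,"wy":0,"wz":0,"tx":-0.12,"ty":0,"tz":0,"claw":-1}]'
python3 - <<'E'
from h import *
st();planhead(-80,-3,78.8,26,5)
overlay("scene",dockboxes(),"pics/o9.png",(240,160,360,220),6)
E
```

```text
t: 10.12
tool_pos: [505.2, -53.0, 25.0]
ee_rot: [-0.0, -0.634, 0.773, 0.0]
force: [0.0, -5.1, 0.1]
opening: 21.0
t 10.12 pos [505.2 -53.   25. ] yaw -101.27 z [-0.001  0.001 -1.   ] F [ 0.  -5.1  0.1] open 21.0
head now dock [-113.5   -3.7] yaw 78.7
at [505.2 -53.   25. ] turn [ 0.0001  0.0001 -0.0002] step 6.7
0 w [ 0.  0. -0.] t [-0.13  0.   -0.  ]
1 w [ 0.  0. -0.] t [-0.13  0.   -0.  ]
2 w [ 0.  0. -0.] t [-0.13  0.   -0.  ]
3 w [ 0.  0. -0.] t [-0.13  0.   -0.  ]
4 w [ 0.  0. -0.] t [-0.13  0.   -0.  ]
```

View pics/o9_raw.png

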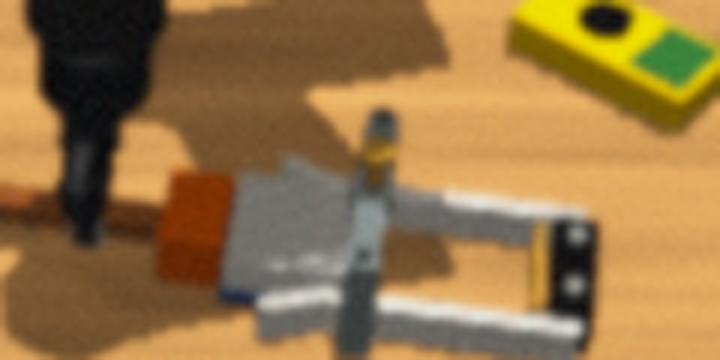

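```bash
python3 -m crank '[{"wx":0,"wy":0,"wz":0,"tx":-0.12,"ty":0,"tz":0,"claw":-1},{"wx":0,"wy":0,"wz":0,"tx":-0.12,"ty":0,"tz":0,"claw":-1},{"wx":0,"wy":0,"wz":0,"tx":-0.12,"ty":0,"tz":0,"claw":-1},{"wx":0,"wy":0,"wz":0,"tx":-0.12,"ty":0,"tz":0,"claw":-1}]'
python3 - <<'E'
from h import *
st();planhead(-50,-2,78.8,26,5)
overlay("scene",dockboxes(),"pics/o10.png",(240,160,360,220),6)
E
```

```text
t: 10.68
tool_pos: [509.7, -29.0, 25.0]
ee_rot: [-0.0, -0.634, 0.773, 0.0]
force: [-1.4, -4.2, -0.4]
opening: 21.3
t 10.68 pos [509.7 -29.   25. ] yaw -101.31 z [-0.001  0.    -1.   ] F [-1.4 -4.2 -0.4] open 21.3
head now dock [-89.1  -3.6] yaw 78.7
at [509.7 -29.   25. ] turn [ 0.0002  0.     -0.0004] step 7.8
0 w [ 0.  0. -0.] t [-0.16  0.01 -0.  ]
1 w [ 0.  0. -0.] t [-0.16  0.01 -0.  ]
2 w [ 0.  0. -0.] t [-0.16  0.01 -0.  ]
3 w [ 0.  0. -0.] t [-0.16  0.01 -0.  ]
4 w [ 0.  0. -0.] t [-0.16  0.01 -0.  ]
```

View pics/o10_raw.png

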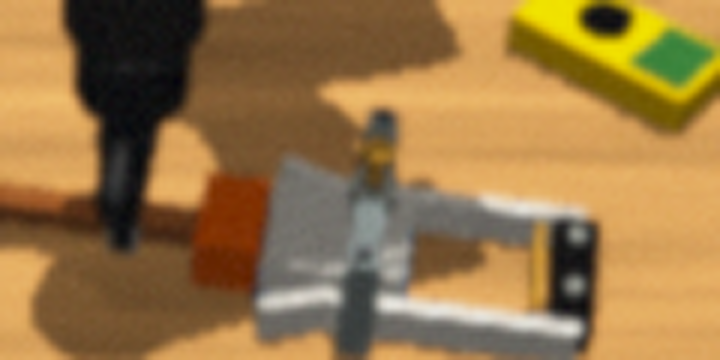

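```bash
python3 -m crank '[{"wx":0,"wy":0,"wz":0,"tx":-0.12,"ty":0.01,"tz":0,"claw":-1},{"wx":0,"wy":0,"wz":0,"tx":-0.12,"ty":0.01,"tz":0,"claw":-1},{"wx":0,"wy":0,"wz":0,"tx":-0.12,"ty":0.01,"tz":0,"claw":-1},{"wx":0,"wy":0,"wz":0,"tx":-0.12,"ty":0.01,"tz":0,"claw":-1},{"wx":0,"wy":0,"wz":0,"tx":-0.12,"ty":0,"tz":0,"claw":-1},{"wx":0,"wy":0,"wz":0,"tx":-0.12,"ty":0,"tz":0,"claw":-1}]'
python3 - <<'E'
from h import *
st();planhead(-25,-2,78.8,26,5)
overlay("scene",dockboxes(),"pics/o11.png",(240,160,360,220),6)
E
```

```text
t: 11.48
tool_pos: [514.5, 7.5, 24.9]
ee_rot: [-0.001, -0.634, 0.774, 0.001]
force: [-1.4, -4.6, -0.2]
opening: 21.5
t 11.47 pos [514.5   7.5  24.9] yaw -101.37 z [-0.002  0.    -1.   ] F [-1.4 -4.6 -0.2] open 21.5
head now dock [-52.3  -1.3] yaw 78.6
at [514.5   7.5  24.9] turn [ 0.0003 -0.0001 -0.0006] step 5.5
0 w [ 0. -0. -0.] t [-0.11 -0.   -0.  ]
1 w [ 0. -0. -0.] t [-0.11 -0.   -0.  ]
2 w [ 0. -0. -0.] t [-0.11 -0.   -0.  ]
3 w [ 0. -0. -0.] t [-0.11 -0.   -0.  ]
4 w [ 0. -0. -0.] t [-0.11 -0.   -0.  ]
```

View pics/o11_raw.png

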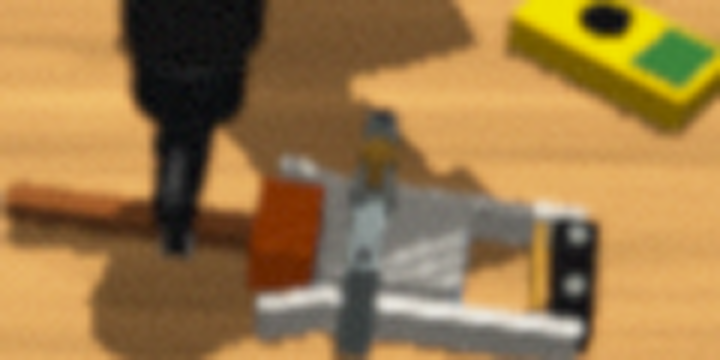

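```bash
python3 -m crank '[{"wx":0,"wy":0,"wz":0,"tx":-0.1,"ty":0,"tz":0,"claw":-1},{"wx":0,"wy":0,"wz":0,"tx":-0.1,"ty":0,"tz":0,"claw":-1},{"wx":0,"wy":0,"wz":0,"tx":-0.1,"ty":0,"tz":0,"claw":-1},{"wx":0,"wy":0,"wz":0,"tx":-0.1,"ty":0,"tz":0,"claw":-1},{"wx":0,"wy":0,"wz":0,"tx":-0.06,"ty":0,"tz":0,"claw":-1}]'
python3 - <<'E'
from h import *
st();planhead(-25,-2,78.8,26,5)
overlay("scene",dockboxes(),"pics/o12.png",(240,160,360,220),6)
E
```

```text
t: 12.15
tool_pos: [518.3, 30.0, 24.9]
ee_rot: [-0.002, -0.633, 0.774, 0.001]
force: [-0.8, -7.0, 1.4]
opening: 21.1
t 12.15 pos [518.3  30.   24.9] yaw -101.38 z [-0.003 -0.001 -1.   ] F [-0.8 -7.   1.4] open 21.1
head now dock [-29.5  -0.6] yaw 78.6
at [518.3  30.   24.9] turn [ 0.0006 -0.0003 -0.0006] step 1.0
0 w [ 0. -0. -0.] t [-0.02 -0.01 -0.  ]
1 w [ 0. -0. -0.] t [-0.02 -0.01 -0.  ]
2 w [ 0. -0. -0.] t [-0.02 -0.01 -0.  ]
3 w [ 0. -0. -0.] t [-0.02 -0.01 -0.  ]
4 w [ 0. -0. -0.] t [-0.02 -0.01 -0.  ]
```

View pics/o12_raw.png

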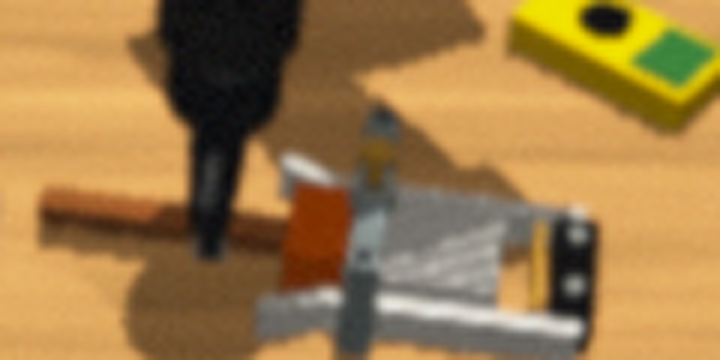

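```bash
python3 -m crank '[{"wx":0,"wy":0,"wz":0,"tx":-0.06,"ty":0,"tz":0,"claw":-1},{"wx":0,"wy":0,"wz":0,"tx":-0.06,"ty":0,"tz":0,"claw":-1},{"wx":0,"wy":0,"wz":0,"tx":-0.06,"ty":0,"tz":0,"claw":-1}]'; python3 -m crank '[{"wx":0,"wy":0,"wz":0,"tx":-0.06,"ty":0,"tz":0,"claw":-1},{"wx":0,"wy":0,"wz":0,"tx":-0.06,"ty":0,"tz":0,"claw":-1}]'
python3 - <<'E'
from h import *
st();planhead(-10,-2,78.8,26,5)
overlay("scene",dockboxes(),"pics/o13.png",(240,160,360,220),6)
E
```

```text
t: 12.58
tool_pos: [519.4, 38.2, 25.0]
ee_rot: [-0.002, -0.633, 0.774, 0.001]
force: [-0.8, -5.3, 1.6]
opening: 20.9
t: 12.82
tool_pos: [520.2, 43.5, 25.0]
ee_rot: [-0.003, -0.633, 0.774, 0.001]
force: [-1.4, -5.9, 1.8]
opening: 20.6
t 12.82 pos [520.2  43.5  25. ] yaw -101.43 z [-0.005 -0.002 -1.   ] F [-1.4 -5.9  1.8] open 20.6
head now dock [-15.8   0. ] yaw 78.6
at [520.2  43.5  25. ] turn [ 0.0009 -0.0006 -0.0008] step 1.3
0 w [ 0.01 -0.   -0.01] t [-0.02 -0.01 -0.  ]
1 w [ 0.01 -0.   -0.01] t [-0.02 -0.01 -0.  ]
2 w [ 0.01 -0.   -0.01] t [-0.02 -0.01 -0.  ]
3 w [ 0.01 -0.   -0.01] t [-0.02 -0.01 -0.  ]
4 w [ 0.01 -0.   -0.01] t [-0.02 -0.01 -0.  ]
```

View pics/o13_raw.png

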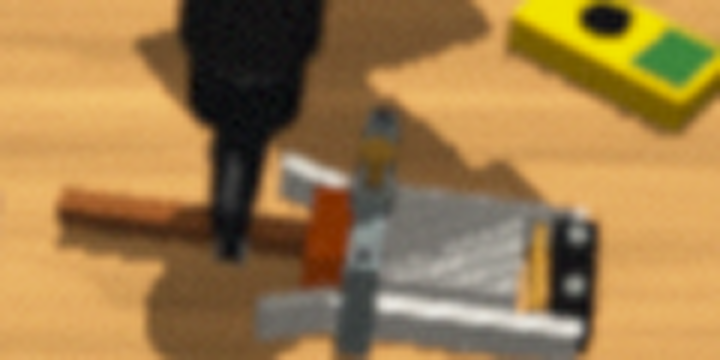

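```bash
python3 -m crank '[{"wx":0,"wy":0,"wz":0,"tx":-0.04,"ty":0,"tz":0,"claw":-1},{"wx":0,"wy":0,"wz":0,"tx":-0.04,"ty":0,"tz":0,"claw":-1}]'; python3 -m crank '[{"wx":0,"wy":0,"wz":0,"tx":-0.03,"ty":0,"tz":0,"claw":-1},{"wx":0,"wy":0,"wz":0,"tx":-0.03,"ty":0,"tz":0,"claw":-1}]'
python3 - <<'E'
from h import *
st();planhead(-5,-2,78.8,26,5)
overlay("scene",dockboxes(),"pics/o14.png",(240,160,360,220),6)
E
```

```text
t: 13.12
tool_pos: [520.7, 47.1, 25.0]
ee_rot: [-0.003, -0.633, 0.774, 0.001]
force: [-0.3, -6.8, 1.7]
opening: 20.7
t: 13.38
tool_pos: [520.9, 49.4, 25.1]
ee_rot: [-0.003, -0.633, 0.774, 0.001]
force: [-0.8, -5.6, 1.0]
opening: 20.8
t 13.38 pos [520.9  49.4  25.1] yaw -101.47 z [-0.006 -0.003 -1.   ] F [-0.8 -5.6  1. ] open 20.8
head now dock [-9.9  0.5] yaw 78.5
at [520.9  49.4  25.1] turn [ 0.0011 -0.0008 -0.0009] step 1.1
0 w [ 0.01 -0.01 -0.01] t [-0.02 -0.01 -0.  ]
1 w [ 0.01 -0.01 -0.01] t [-0.02 -0.01 -0.  ]
2 w [ 0.01 -0.01 -0.01] t [-0.02 -0.01 -0.  ]
3 w [ 0.01 -0.01 -0.01] t [-0.02 -0.01 -0.  ]
4 w [ 0.01 -0.01 -0.01] t [-0.02 -0.01 -0.  ]
```

View pics/o14_raw.png

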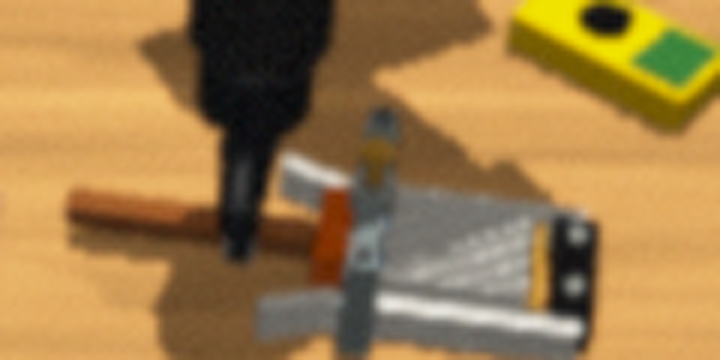

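Touching the bar now; 6 mm of press left. Feeling forward in ~1.5 mm steps, one row at a time.

```bash
python3 -m crank '[{"wx":0,"wy":0,"wz":0,"tx":-0.03,"ty":0,"tz":0,"claw":-1},{"wx":0,"wy":0,"wz":0,"tx":-0.03,"ty":0,"tz":0,"claw":-1}]'; python3 -m crank '[{"wx":0,"wy":0,"wz":0,"tx":-0.03,"ty":0,"tz":0,"claw":-1}]'
```

```text
t: 13.68
tool_pos: [521.1, 51.8, 25.1]
ee_rot: [-0.004, -0.633, 0.774, 0.001]
force: [-0.7, -5.4, 1.5]
opening: 21.1
t: 13.8
tool_pos: [521.2, 52.9, 25.1]
ee_rot: [-0.004, -0.633, 0.774, 0.001]
force: [-0.5, -6.0, 1.6]
opening: 21.0
```

```bash
python3 -m crank '[{"wx":0,"wy":0,"wz":0,"tx":-0.03,"ty":0,"tz":0,"claw":-1}]'
```

```text
t: 13.92
tool_pos: [521.3, 53.9, 25.2]
ee_rot: [-0.004, -0.633, 0.775, 0.001]
force: [-1.0, -6.5, 0.8]
opening: 20.8
```

```bash
python3 -m crank '[{"wx":0,"wy":0,"wz":0,"tx":-0.03,"ty":0,"tz":0,"claw":-1}]'
```

```text
t: 14.05
tool_pos: [521.4, 55.0, 25.2]
ee_rot: [-0.004, -0.632, 0.775, 0.001]
force: [-0.9, -6.7, 1.2]
opening: 20.8
```

```bash
python3 -m crank '[{"wx":0,"wy":0,"wz":0,"tx":-0.03,"ty":0,"tz":0,"claw":-1}]'
```

```text
t: 14.18
tool_pos: [521.5, 56.0, 25.2]
ee_rot: [-0.005, -0.632, 0.775, 0.001]
force: [-1.1, -7.1, 1.7]
opening: 21.1
```

```bash
python3 -m crank '[{"wx":0,"wy":0,"wz":0,"tx":-0.03,"ty":0,"tz":0,"claw":-1}]'
```

```text
t: 14.3
tool_pos: [521.5, 56.7, 25.2]
ee_rot: [-0.005, -0.632, 0.775, 0.001]
force: [1.4, -12.8, 2.1]
opening: 21.0
```

```bash
python3 -m crank '[{"wx":0,"wy":0,"wz":0,"tx":-0.02,"ty":0,"tz":0,"claw":-1}]'
python3 - <<'E'
from h import *
st();planhead(-3,-2,78.8,26,5)
overlay("scene",dockboxes(),"pics/o15.png",(240,160,360,220),6)
overlay("top",dockboxes(),"pics/p15.png",(140,150,260,230),6)
E
```

```text
t: 14.42
tool_pos: [521.5, 56.8, 25.3]
ee_rot: [-0.006, -0.632, 0.775, 0.001]
force: [1.1, -11.1, 1.6]
opening: 20.8
t 14.43 pos [521.5  56.8  25.3] yaw -101.59 z [-0.009 -0.006 -1.   ] F [  1.1 -11.1   1.6] open 20.8
head now dock [-2.6  1.2] yaw 78.4
at [521.5  56.8  25.3] turn [ 0.0016 -0.0016 -0.0014] step 0.8
0 w [ 0.01 -0.01 -0.01] t [ 0.   -0.01 -0.  ]
1 w [ 0.01 -0.01 -0.01] t [ 0.   -0.01 -0.  ]
2 w [ 0.01 -0.01 -0.01] t [ 0.   -0.01 -0.  ]
3 w [ 0.01 -0.01 -0.01] t [ 0.   -0.01 -0.  ]
4 w [ 0.01 -0.01 -0.01] t [ 0.   -0.01 -0.  ]
```

View pics/o15_raw.png

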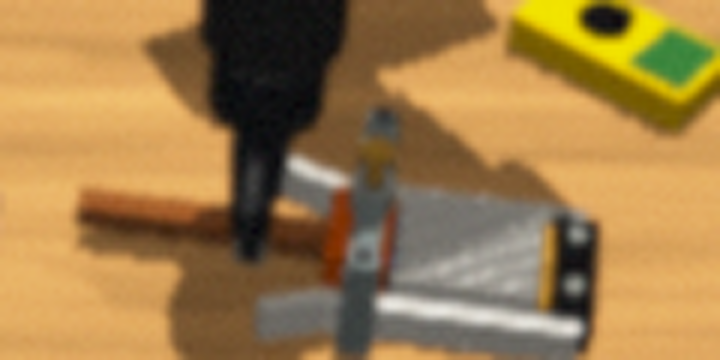

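View pics/p15_raw.png

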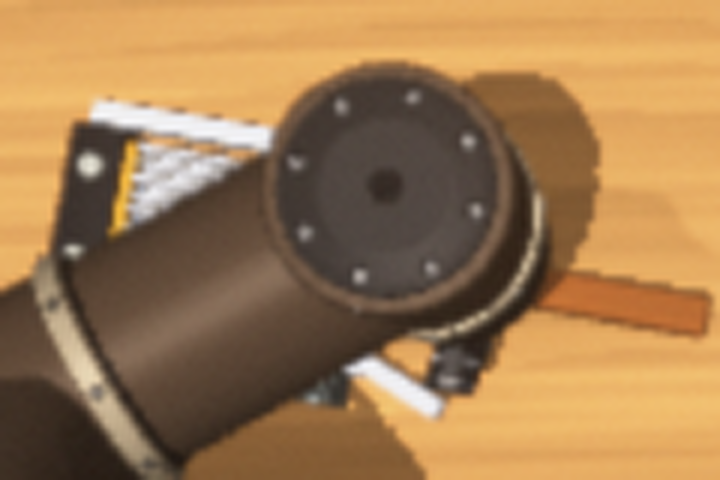

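```bash
python3 -m crank '[{"wx":0,"wy":0,"wz":0,"tx":-0.03,"ty":0,"tz":0,"claw":-1}]'; python3 -m crank '[{"wx":0,"wy":0,"wz":0,"tx":-0.03,"ty":0,"tz":0,"claw":-1},{"wx":0,"wy":0,"wz":0,"tx":-0.03,"ty":0,"tz":0,"claw":-1}]'
```

```text
t: 14.65
tool_pos: [521.3, 56.9, 25.3]
ee_rot: [-0.006, -0.632, 0.775, 0.0]
force: [0.5, -12.9, 2.1]
opening: 21.2
t: 14.9
tool_pos: [521.1, 56.9, 25.3]
ee_rot: [-0.008, -0.631, 0.775, -0.0]
force: [1.0, -12.4, 1.7]
opening: 21.1
```

```bash
python3 -m crank '[{"wx":0,"wy":0,"wz":0,"tx":0.1,"ty":0,"tz":0,"claw":-1},{"wx":0,"wy":0,"wz":0,"tx":0.25,"ty":0,"tz":0,"claw":-1},{"wx":0,"wy":0,"wz":0,"tx":0.25,"ty":0,"tz":0,"claw":-1},{"wx":0,"wy":0,"wz":0,"tx":0.25,"ty":0,"tz":0,"claw":-1},{"wx":0,"wy":0,"wz":0,"tx":0.25,"ty":0,"tz":0,"claw":-1},{"wx":0,"wy":0,"wz":0,"tx":0.25,"ty":0,"tz":0,"claw":-1},{"wx":0,"wy":0,"wz":0,"tx":0.25,"ty":0,"tz":0,"claw":-1}]'
python3 - <<'E'
from h import *
st();planhead(-85,0,78.8,155,6)
overlay("scene",dockboxes(),"pics/o16.png",(220,150,360,220),5)
E
```

```text
t: 15.78
tool_pos: [505.2, -24.9, 26.3]
ee_rot: [-0.006, -0.632, 0.775, 0.0]
force: [0.1, -1.9, -2.5]
opening: 21.1
t 15.78 pos [505.2 -24.9  26.3] yaw -101.65 z [-0.009 -0.008 -1.   ] F [ 0.1 -1.9 -2.5] open 21.1
head now dock [-85.8   1.3] yaw 78.4
at [505.2 -24.9  26.3] turn [ 0.0013 -0.0016 -0.0013] step 21.5
0 w [ 0.01 -0.01 -0.01] t [ 0.   -0.   -0.43]
1 w [ 0.01 -0.01 -0.01] t [ 0.   -0.   -0.43]
2 w [ 0.01 -0.01 -0.01] t [-0.   -0.   -0.43]
3 w [ 0.01 -0.01 -0.01] t [-0.   -0.   -0.43]
4 w [ 0.01 -0.01 -0.01] t [-0.   -0.   -0.43]
5 w [ 0.01 -0.01 -0.01] t [-0.   -0.01 -0.43]
```

View pics/o16_raw.png

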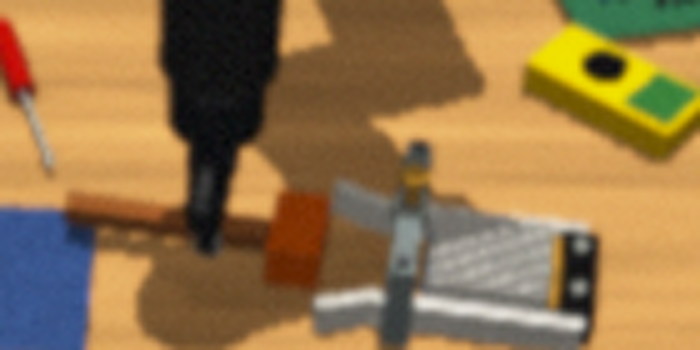

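```bash
python3 -m crank '[{"wx":0.01,"wy":-0.01,"wz":-0.01,"tx":0,"ty":0,"tz":-0.43,"claw":-1},{"wx":0.01,"wy":-0.01,"wz":-0.01,"tx":0,"ty":0,"tz":-0.43,"claw":-1},{"wx":0.01,"wy":-0.01,"wz":-0.01,"tx":0,"ty":0,"tz":-0.43,"claw":-1},{"wx":0.01,"wy":-0.01,"wz":-0.01,"tx":0,"ty":0,"tz":-0.43,"claw":-1},{"wx":0.01,"wy":-0.01,"wz":-0.01,"tx":0,"ty":0,"tz":-0.43,"claw":-1},{"wx":0.01,"wy":-0.01,"wz":-0.01,"tx":0,"ty":0,"tz":-0.43,"claw":-1},{"wx":0,"wy":0,"wz":0,"tx":0,"ty":0,"tz":0,"claw":-1}]'
python3 - <<'E'
from h import *
st();planhead(6,0,78.8,155,6)
overlay("scene",[(box(*head()),(255,0,255))],"pics/o17.png",(220,120,360,220),5)
E
```

```text
t: 16.7
tool_pos: [503.8, -28.4, 158.5]
ee_rot: [-0.001, -0.634, 0.773, -0.0]
force: [0.6, 0.0, -2.4]
opening: 21.4
t 16.70 pos [503.8 -28.4 158.5] yaw -101.30 z [-0.001 -0.001 -1.   ] F [ 0.6  0.  -2.4] open 21.4
head now dock [-89.6   2.3] yaw 78.7
at [503.8 -28.4 158.5] turn [ 0.0001 -0.0002 -0.0003] step 15.9
0 w [ 0. -0. -0.] t [-0.32 -0.01  0.01]
1 w [ 0. -0. -0.] t [-0.32 -0.01  0.01]
2 w [ 0. -0. -0.] t [-0.32 -0.01  0.01]
3 w [ 0. -0. -0.] t [-0.32 -0.01  0.01]
4 w [ 0. -0. -0.] t [-0.32 -0.01  0.01]
5 w [ 0. -0. -0.] t [-0.32 -0.01  0.01]
```

View pics/o17.png

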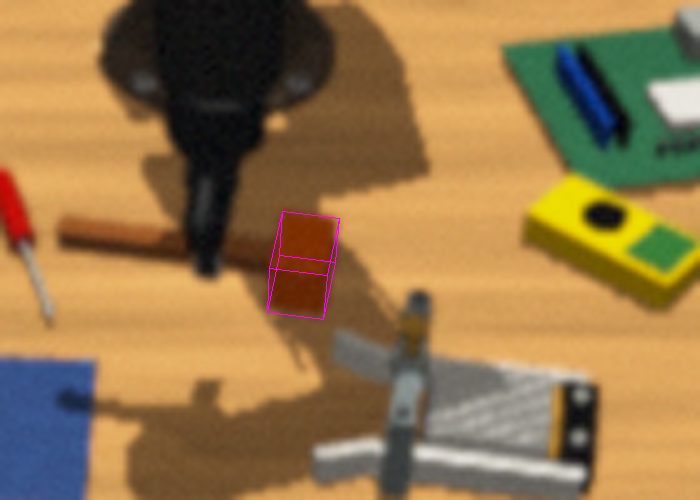

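```bash
python3 -m crank '[{"wx":0,"wy":0,"wz":0,"tx":-0.32,"ty":-0.01,"tz":0,"claw":-1},{"wx":0,"wy":0,"wz":0,"tx":-0.32,"ty":-0.01,"tz":0,"claw":-1},{"wx":0,"wy":0,"wz":0,"tx":-0.32,"ty":-0.01,"tz":0,"claw":-1},{"wx":0,"wy":0,"wz":0,"tx":-0.32,"ty":-0.01,"tz":0,"claw":-1},{"wx":0,"wy":0,"wz":0,"tx":-0.32,"ty":-0.01,"tz":0,"claw":-1},{"wx":0,"wy":0,"wz":0,"tx":-0.25,"ty":-0.01,"tz":0,"claw":-1},{"wx":0,"wy":0,"wz":0,"tx":0,"ty":0,"tz":0,"claw":-1}]'
python3 - <<'E'
from h import *
st();planhead(6,0,78.8,140,3)
overlay("scene",[(box(*head()),(255,0,255))],"pics/o18.png",(220,120,360,220),5)
E
```

```text
t: 17.62
tool_pos: [524.3, 68.6, 153.6]
ee_rot: [-0.004, -0.634, 0.773, 0.001]
force: [-0.5, 0.2, -1.9]
opening: 20.7
t 17.62 pos [524.3  68.6 153.6] yaw -101.26 z [-0.008 -0.003 -1.   ] F [-0.5  0.2 -1.9] open 20.7
head now dock [9.6 1.1] yaw 78.7
at [524.3  68.6 153.6] turn [ 0.0024 -0.0014 -0.0003] step 4.7
0 w [ 0.02 -0.01 -0.  ] t [ 0.02 -0.01  0.09]
1 w [ 0.02 -0.01 -0.  ] t [ 0.02 -0.01  0.09]
2 w [ 0.02 -0.01 -0.  ] t [ 0.02 -0.01  0.09]
```

View pics/o18.png

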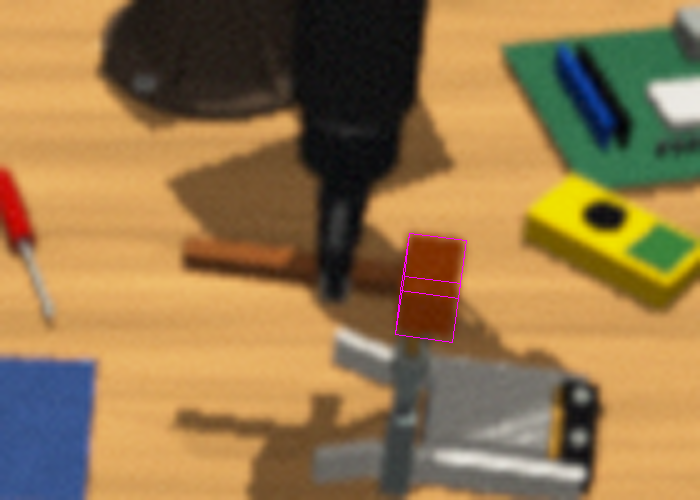

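```bash
python3 -m crank '[{"wx":0.02,"wy":-0.01,"wz":0,"tx":0.03,"ty":-0.01,"tz":0.1,"claw":-1},{"wx":0.02,"wy":-0.01,"wz":0,"tx":0.03,"ty":-0.01,"tz":0.1,"claw":-1},{"wx":0.02,"wy":-0.01,"wz":0,"tx":0.02,"ty":0,"tz":0.1,"claw":-1},{"wx":0,"wy":0,"wz":0,"tx":0,"ty":0,"tz":0.1,"claw":-1}]'; python3 -m crank '[{"wx":0,"wy":0,"wz":0,"tx":0,"ty":0,"tz":0.1,"claw":-1},{"wx":0,"wy":0,"wz":0,"tx":0,"ty":0,"tz":0.1,"claw":-1}]'
python3 - <<'E'
from h import *
st();planhead(6,0,78.8,108,3)
E
```

```text
t: 18.18
tool_pos: [523.8, 62.5, 132.5]
ee_rot: [0.001, -0.634, 0.774, -0.001]
force: [-1.1, -1.0, 2.2]
opening: 21.1
t: 18.42
tool_pos: [523.9, 62.4, 122.3]
ee_rot: [0.001, -0.634, 0.774, -0.001]
force: [-2.7, 0.8, 2.5]
opening: 21.0
t 18.43 pos [523.9  62.4 122.3] yaw -101.37 z [ 0.003  0.    -1.   ] F [-2.7  0.8  2.5] open 21.0
head now dock [3.4 0.2] yaw 78.6
at [523.9  62.4 122.3] turn [-0.0009  0.0003 -0.001 ] step 4.9
0 w [-0.01  0.   -0.01] t [-0.02 -0.    0.1 ]
1 w [-0.01  0.   -0.01] t [-0.02 -0.    0.1 ]
2 w [-0.01  0.   -0.01] t [-0.02 -0.    0.1 ]
```

Contact at ~133 as predicted and about 4.5 N against the baseline; carry on down.

```bash
python3 -m crank '[{"wx":0,"wy":0,"wz":0,"tx":0,"ty":0,"tz":0.1,"claw":-1},{"wx":0,"wy":0,"wz":0,"tx":0,"ty":0,"tz":0.1,"claw":-1}]'; python3 -m crank '[{"wx":0,"wy":0,"wz":0,"tx":0,"ty":0,"tz":0.08,"claw":-1},{"wx":0,"wy":0,"wz":0,"tx":0,"ty":0,"tz":0.05,"claw":-1}]'
python3 - <<'E'
from h import *
st()
overlay("scene",[(box(*head()),(255,0,255))],"pics/o19.png",(220,120,360,220),5)
E
```

```text
t: 18.68
tool_pos: [523.9, 62.4, 111.9]
ee_rot: [0.001, -0.634, 0.774, -0.001]
force: [-2.2, -0.8, 3.9]
opening: 20.8
t: 18.92
tool_pos: [524.1, 62.0, 105.5]
ee_rot: [0.001, -0.634, 0.773, -0.001]
force: [-5.1, -6.0, 12.4]
opening: 21.1
t 18.93 pos [524.1  62.  105.5] yaw -101.31 z [ 0.003 -0.001 -1.   ] F [-5.1 -6.  12.4] open 21.1
```

View pics/o19.png

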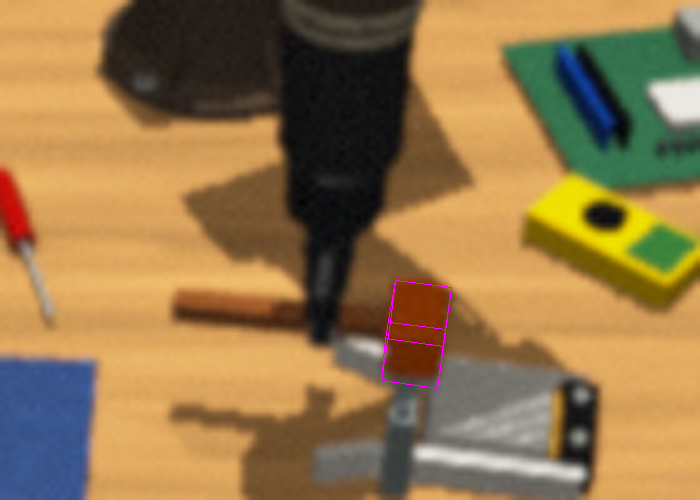

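```bash
python3 -m crank '[{"wx":0,"wy":0,"wz":0,"tx":0,"ty":0,"tz":-0.3,"claw":-1},{"wx":0,"wy":0,"wz":0,"tx":0,"ty":0,"tz":-0.4,"claw":-1},{"wx":0,"wy":0,"wz":0,"tx":0.3,"ty":0,"tz":-0.3,"claw":-1},{"wx":0,"wy":0,"wz":0,"tx":0.5,"ty":0,"tz":0,"claw":-1},{"wx":0,"wy":0,"wz":0,"tx":0.5,"ty":0,"tz":0,"claw":-1},{"wx":0,"wy":0,"wz":0,"tx":0.5,"ty":0,"tz":0,"claw":-1},{"wx":0,"wy":0,"wz":0,"tx":0,"ty":0,"tz":0,"claw":-1}]'
python3 - <<'E'
from h import *
st();plan((517.9,-289.2,60),-100.6,8)
p=project("scene",np.append(PIN,88));print(p,project("scene",np.append(PIN,114)),project("top",np.append(PIN,88)),project("top",np.append(PIN,114)))
overlay("scene",[(box(*head()),(255,0,255)),(box(PIN[0],PIN[1],80,DYAW,24,24,8),(0,255,0))],"pics/o20.png",(200,120,360,220),5)
overlay("top",[],"pics/p20.png",(140,150,260,230),6)
E
```

```text
t: 19.85
tool_pos: [505.3, -30.6, 159.1]
ee_rot: [0.002, -0.634, 0.773, -0.001]
force: [-0.0, 0.5, -1.9]
opening: 21.2
t 19.85 pos [505.3 -30.6 159.1] yaw -101.33 z [ 0.004 -0.    -1.   ] F [-0.   0.5 -1.9] open 21.2
at [505.3 -30.6 159.1] turn [-0.0005  0.0001 -0.0016] step 34.7
0 w [-0.    0.   -0.01] t [ 0.63 -0.16  0.25]
1 w [-0.    0.   -0.01] t [ 0.63 -0.16  0.25]
2 w [-0.    0.   -0.01] t [ 0.63 -0.16  0.25]
3 w [-0.    0.   -0.01] t [ 0.63 -0.15  0.25]
4 w [-0.    0.   -0.01] t [ 0.63 -0.15  0.25]
5 w [-0.    0.   -0.01] t [ 0.63 -0.15  0.25]
6 w [-0.    0.   -0.01] t [ 0.63 -0.15  0.25]
7 w [-0.    0.   -0.01] t [ 0.63 -0.15  0.25]
(np.float64(301.55210556151343), np.float64(189.95142703692963)) (np.float64(302.1560903983054), np.float64(185.00280500397497)) (np.float64(194.3707360103065), np.float64(190.71213756591075)) (np.float64(193.16586976188404), np.float64(189.95970282169432))
```

View pics/o20.png

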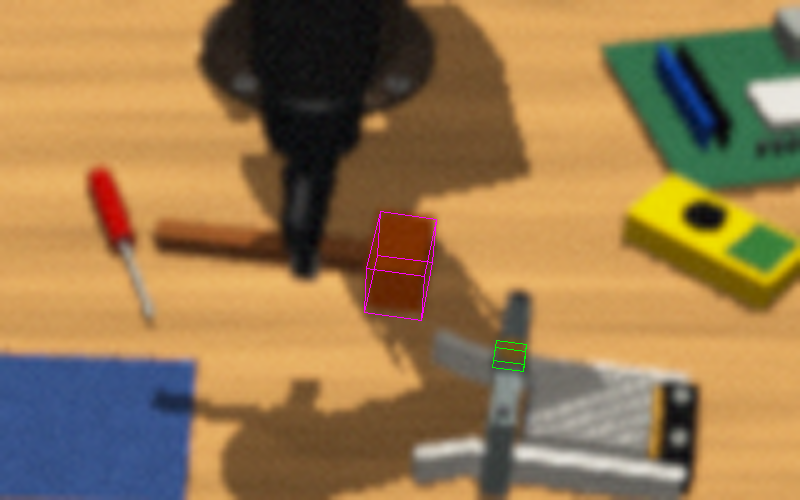

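View pics/p20_raw.png

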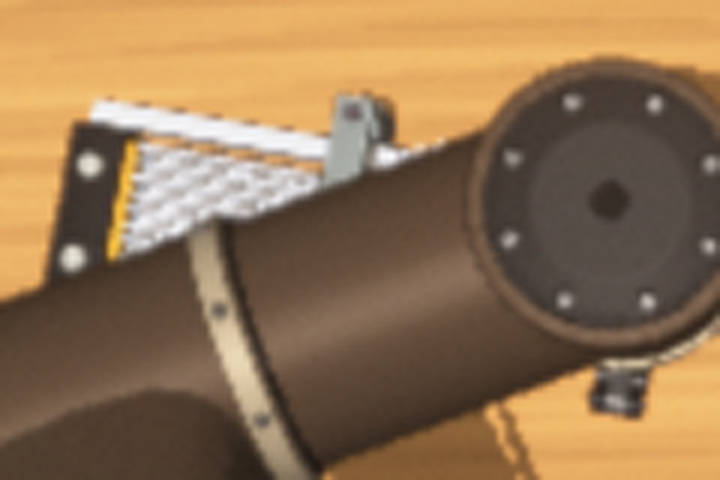

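```bash
python3 -m crank '[{"wx":0,"wy":0,"wz":0,"tx":0.63,"ty":-0.16,"tz":0.1,"claw":-1},{"wx":0,"wy":0,"wz":-0.01,"tx":0.63,"ty":-0.16,"tz":0.25,"claw":-1},{"wx":0,"wy":0,"wz":-0.01,"tx":0.63,"ty":-0.16,"tz":0.25,"claw":-1},{"wx":0,"wy":0,"wz":-0.01,"tx":0.63,"ty":-0.15,"tz":0.25,"claw":-1},{"wx":0,"wy":0,"wz":-0.01,"tx":0.63,"ty":-0.15,"tz":0.25,"claw":-1},{"wx":0,"wy":0,"wz":-0.01,"tx":0.63,"ty":-0.15,"tz":0.25,"claw":-1},{"wx":0,"wy":0,"wz":-0.01,"tx":0.63,"ty":-0.15,"tz":0.25,"claw":-1},{"wx":0,"wy":0,"wz":-0.01,"tx":0.5,"ty":-0.15,"tz":0.25,"claw":-1},{"wx":0,"wy":0,"wz":0,"tx":0,"ty":0,"tz":0,"claw":-1}]'
python3 - <<'E'
from h import *
st();plan((517.9,-289.2,26),-100.6,4)
overlay("scene",[(box(*head()),(255,0,255))],"pics/o21.png",(150,120,310,230),5)
overlay("top",[],"pics/p21.png",(140,150,260,230),6)
E
```

```text
t: 21.08
tool_pos: [526.8, -284.9, 64.7]
ee_rot: [0.004, -0.642, 0.767, -0.003]
force: [0.3, 0.7, -1.3]
opening: 21.1
t 21.07 pos [ 526.8 -284.9   64.7] yaw -100.13 z [ 0.009  0.001 -1.   ] F [ 0.3  0.7 -1.3] open 21.1
at [ 526.8 -284.9   64.7] turn [-0.0023  0.0007  0.002 ] step 10.0
0 w [-0.02  0.    0.01] t [0.03 0.04 0.19]
1 w [-0.02  0.    0.01] t [0.03 0.04 0.19]
2 w [-0.02  0.    0.01] t [0.03 0.04 0.19]
3 w [-0.02  0.    0.01] t [0.03 0.04 0.19]
```

View pics/o21.png

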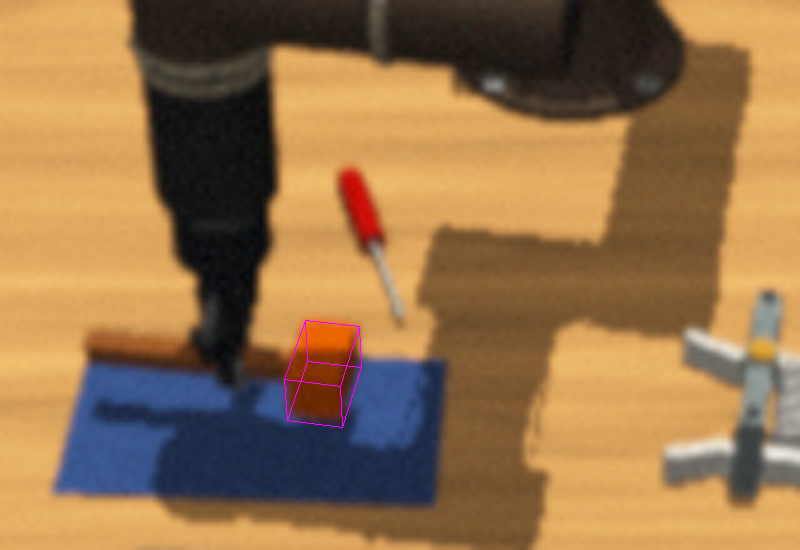

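View pics/p21_raw.png

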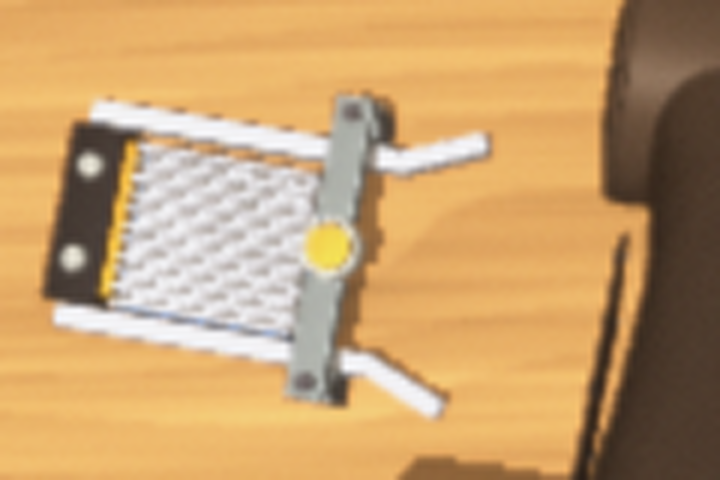

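```bash
python3 -m crank '[{"wx":-0.02,"wy":0,"wz":0.01,"tx":0.03,"ty":0.04,"tz":0.19,"claw":-1},{"wx":-0.02,"wy":0,"wz":0.01,"tx":0.03,"ty":0.04,"tz":0.19,"claw":-1},{"wx":-0.02,"wy":0,"wz":0.01,"tx":0.03,"ty":0.04,"tz":0.18,"claw":-1},{"wx":0,"wy":0,"wz":0,"tx":0,"ty":0,"tz":0.1,"claw":-1},{"wx":0,"wy":0,"wz":0,"tx":0,"ty":0,"tz":0,"claw":-1}]'
python3 - <<'E'
from h import *
st()
E
```

```text
t: 21.8
tool_pos: [521.1, -284.8, 31.4]
ee_rot: [0.002, -0.642, 0.767, 0.0]
force: [0.4, 0.4, -1.7]
opening: 20.8
t 21.80 pos [ 521.1 -284.8   31.4] yaw -100.15 z [ 0.003  0.003 -1.   ] F [ 0.4  0.4 -1.7] open 20.8
```

```bash
python3 -m crank '[{"wx":0,"wy":0,"wz":0,"tx":0,"ty":0,"tz":0.07,"claw":-1},{"wx":0,"wy":0,"wz":0,"tx":0,"ty":0,"tz":0.05,"claw":-1}]'; python3 -m crank '[{"wx":0,"wy":0,"wz":0,"tx":0,"ty":0,"tz":0.04,"claw":-1},{"wx":0,"wy":0,"wz":0,"tx":0,"ty":0,"tz":0,"claw":-1}]'
```

```text
t: 22.05
tool_pos: [521.5, -284.9, 25.5]
ee_rot: [0.002, -0.642, 0.767, -0.0]
force: [-0.2, -0.7, -2.2]
opening: 21.0
t: 22.3
tool_pos: [521.6, -285.0, 23.4]
ee_rot: [0.002, -0.642, 0.767, -0.0]
force: [0.1, 1.4, -2.2]
opening: 20.9
```

```bash
python3 -m crank '[{"wx":0,"wy":0,"wz":0,"tx":0,"ty":0,"tz":0.03,"claw":-1},{"wx":0,"wy":0,"wz":0,"tx":0,"ty":0,"tz":0,"claw":-1}]'
```

```text
t: 22.55
tool_pos: [521.7, -285.0, 22.0]
ee_rot: [0.002, -0.642, 0.767, -0.0]
force: [-0.0, 0.3, -1.8]
opening: 21.2
```

```bash
python3 -m crank '[{"wx":0,"wy":0,"wz":0,"tx":0,"ty":0,"tz":0.03,"claw":-1},{"wx":0,"wy":0,"wz":0,"tx":0,"ty":0,"tz":0,"claw":-1}]'
python3 - <<'E'
from h import *
overlay("scene",[(box(*head(z0=21)),(255,0,255))],"pics/o22.png",(150,150,250,225),7)
E
```

```text
t: 22.8
tool_pos: [521.9, -285.2, 21.4]
ee_rot: [0.002, -0.642, 0.767, -0.001]
force: [-0.2, 2.5, 1.9]
opening: 21.1
```

View pics/o22.png

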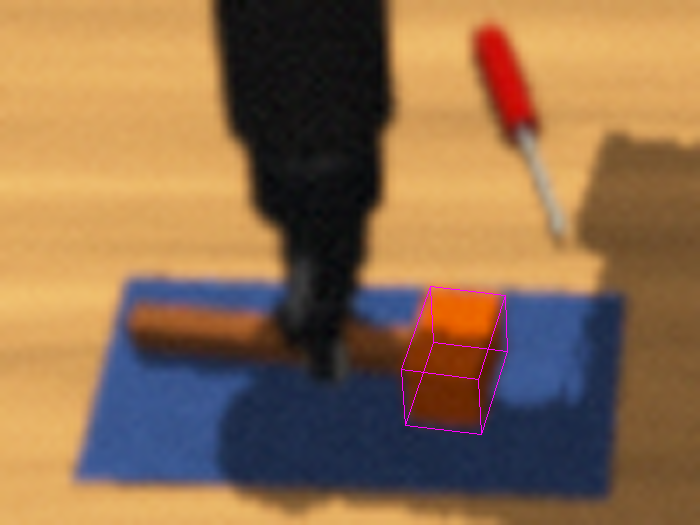

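Contact with the mat (force +3.7 N over baseline). Release and rise straight up.

```bash
python3 -m crank '[{"wx":0,"wy":0,"wz":0,"tx":0,"ty":0,"tz":0,"claw":0.2},{"wx":0,"wy":0,"wz":0,"tx":0,"ty":0,"tz":0,"claw":0.6},{"wx":0,"wy":0,"wz":0,"tx":0,"ty":0,"tz":0,"claw":1},{"wx":0,"wy":0,"wz":0,"tx":0,"ty":0,"tz":0,"claw":1},{"wx":0,"wy":0,"wz":0,"tx":0,"ty":0,"tz":0,"claw":1},{"wx":0,"wy":0,"wz":0,"tx":0,"ty":0,"tz":0,"claw":1}]'; python3 -m crank '[{"wx":0,"wy":0,"wz":0,"tx":0,"ty":0,"tz":-0.1,"claw":1},{"wx":0,"wy":0,"wz":0,"tx":0,"ty":0,"tz":-0.3,"claw":1},{"wx":0,"wy":0,"wz":0,"tx":0,"ty":0,"tz":-0.5,"claw":1},{"wx":0,"wy":0,"wz":0,"tx":0,"ty":0,"tz":-0.6,"claw":1},{"wx":0,"wy":0,"wz":0,"tx":0,"ty":0,"tz":-0.6,"claw":1},{"wx":0,"wy":0,"wz":0,"tx":0.3,"ty":0,"tz":-0.6,"claw":1},{"wx":0,"wy":0,"wz":0,"tx":0.5,"ty":0,"tz":-0.4,"claw":1},{"wx":0,"wy":0,"wz":0,"tx":0.5,"ty":0,"tz":0,"claw":1},{"wx":0,"wy":0,"wz":0,"tx":0,"ty":0,"tz":0,"claw":1},{"wx":0,"wy":0,"wz":0,"tx":0,"ty":0,"tz":0,"claw":1}]'
python3 - <<'E'
from h import *
st()
overlay("scene",[],"pics/o23.png",(150,140,350,250),4)
overlay("top",dockboxes(),"pics/p23.png",(140,140,400,240),3)
E
```

```text
t: 23.6
tool_pos: [522.6, -285.4, 21.4]
ee_rot: [0.003, -0.642, 0.767, -0.001]
force: [-0.2, 0.8, -0.4]
opening: 85.4
t: 24.85
tool_pos: [510.6, -351.4, 192.3]
ee_rot: [0.005, -0.643, 0.766, -0.005]
force: [0.2, -0.3, -0.8]
opening: 85.4
t 24.85 pos [ 510.6 -351.4  192.3] yaw -100.03 z [ 0.014 -0.002 -1.   ] F [ 0.2 -0.3 -0.8] open 85.4
```

View pics/o23_raw.png

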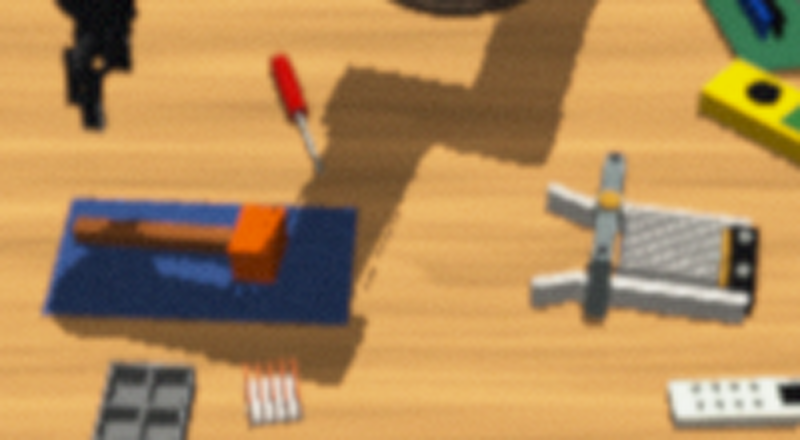

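View pics/p23_raw.png

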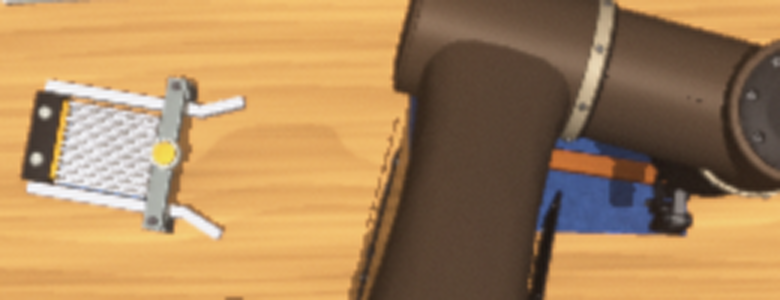

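Run:
```python
from h import *
print(finish_job()); st()
```

```text
the job is handed in; nothing more can be done
None
the job is handed in; nothing more can be done
```

The job is handed in at about 25 s of the 72 s allowed. The interface gives no verdict.

- **Module:** I gripped the orange mallet by its handle and pushed the module with its head, between the rails and under the crossbar. Near the end I went in 1 to 2 mm steps. The push force sat at 5–7 N, then rose to about 13 N with no further movement, so I took it as home. In the scene camera the brass bar had moved back about 5.5 mm. My estimate of the module's centre is dock x ≈ 69 mm, near the middle line, and it stayed there when I backed off.
- **Pin:** I pressed it down with the underside of the mallet head rather than striking it. Contact came at the height I expected, and the force rose to about 14 N net at the bottom. The tool ended about 2 mm lower than I had calculated, probably because the mallet tilted slightly in the grip. From above, the button then sat centred in its collar at the lowered height.
- **Mallet:** I set it back on the mat until I felt contact, released it and moved the gripper clear. In the scene view it lies flat, with its head well inside the mat's edges.

I did not measure the mallet's final tilt. The arm covered the mallet head in the last top view, so that check rests on the scene view alone. The scene camera's overlays were off by 1–2 pixels (a few mm) against the model. I saw none of the other things move in the views I took, but I did not check them one by one at the end.

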